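# Get the dosing cup and levelling tool out from behind the stock cartons

## Task

The steel dosing cup and the levelling tool have ended up behind the two cartons in the wooden caddy. Stand both cartons on the serving tray out of the way, then set the dosing cup upright in the middle of the scale's weighing plate and lay the levelling tool flat in the empty round recess of the tamping stand beside the tamper; only then put each carton back upright where it stood, in the front of the lane it came from. Do not tip the cartons over and do not disturb the tamper.

Things in the scene. Friction and masses are not known exactly. Their poses are not given: they have to be found in the camera images.
- caddy: low wooden caddy (fixed), two lanes side by side; origin under its middle at table height, x from front to back. Floor 8 mm, rims and divider (6 mm thick) 28 mm above the table. Lanes are 138 mm wide (middles y = +72 and -72 mm), inside from x = -82 to +75 mm. A carton stands in the front of each lane (near x = -40 mm), close behind it (near x = +31 mm) one of the two tools
- navy_carton: dark navy blue carton with a folded top, 62 (x, front to back) x 109 (y) mm and 166 mm tall, 0.27 kg; the stiff body reaches 144 mm up, above that is only the folded top, so grip it across x at 100 to 140 mm above its underside. Origin: middle of its underside
- white_carton: white and green carton with a folded top, 61 (x, front to back) x 116 (y) mm and 210 mm tall, 0.31 kg; the stiff body reaches 168 mm up, above that is only the folded top, so grip it across x at 130 to 165 mm above its underside. Origin: middle of its underside
- dosing_cup: round steel dosing cup, 58 mm across and 50 mm tall, open above, no handle. Origin: middle of its underside, z up
- leveller: round levelling tool (coffee distributor), steel with a dark brown top, 62 mm across and 34 mm tall, 0.32 kg. Origin: middle of its underside, z up
- tray: dark serving tray (fixed) with a cork floor and a brass handle at each short end, 290 (x) x 156 (y) mm outside, inside 276 x 142 mm; floor 7 mm and rim 18 mm above the table, handles up to 28 mm. Origin: under its middle at table height
- scale: flat black espresso scale (fixed) with a steel weighing plate, 92 (x) x 96 (y) mm, its top 22 mm above the table; the display is on the -x side. Origin: at table height under the middle of the weighing plate
- stand: wooden tamping stand (fixed), 110 (x) x 214 (y) mm, deck 24 mm above the table, with two round recesses 9 mm deep (floors 15 mm above the table). Origin: at table height under the middle of the empty recess, 76 mm across, meant for the levelling tool; the tamper stands in the other one, 105 mm to -y of it
- tamper: coffee tamper with an upright dark handle, 58 mm across and 102 mm tall, standing in its own recess of the stand; leave it there. Origin: middle of its underside
Mind the look-alikes: they are no part of the job. Of the things shaped like the dosing_cup, the steel one is meant.

How it is judged:
By the outcome, as a careful person would: the job done as asked, in the order asked, and still so for the second after the job is handed in, with the robot touching nothing.
It also fails if it takes over 125 s, if anything falls off the work surface, if the arm or the gripper's body presses on something with over 40 N, if the wrist force passes 120 N, or if a joint passes its speed limit or range.

## Robot

A 6-joint arm with a two-finger parallel gripper is mounted at the origin on a cart in front of the work surface, level with it; the furniture and walls round the work are solid. World frame = base frame: x ahead of the robot, y to its left, z up, the work surface at z = 0. Lengths are in m, angles in rad, forces in N, time in s.
With the tool pointing down it reaches from about 0.35 to 0.975 m from the base axis. Payload 4.9 kg.
Tool frame: the origin (TCP) lies midway between the tips of the shut fingers; the grasp point (between the pads) lies manip.tcp_to_grasp behind it (manip.tcp_to_grasp is the distance from the TCP to the grasp point, in m); z points along the fingers, y is the line along which they close (so a half turn about z gives the same grasp; the last joint's range is limited). The gripper opens to 85 mm and grips with 20 to 120 N. Pads are 22 mm wide; open, the fingers measure 114 mm over their backs; the gripper's body (76 mm by 85 mm) begins 54 mm behind the grasp point. The pads swing forward as they close: fully open they stand 13 mm farther back than shut.
Start: joints at [-1.28, 0.053, 1.613, -0, 1.476, -0.119], TCP at [0.249, -0.573, 0.231] pointing down, gripper open.
Joint ranges: [-3.01, 3.01], [-1.01, 2.22], [0.06, 2.58], [-1.02, 4.17], [0.09, 2.62], [-3.14, 3.14]. Speed limits (rad/s): [2.57, 2.57, 3.14, 3.14, 3.14, 3.14].

## Interface

Orientations are given as a unit quaternion [w, x, y, z].
In Python, from plant import manip, grab_frame, calibration, job_done gives the robot as it stands.
- The arm moves only by the tool send_rows, never from a script. Its argument "rows" is a list of rows, each an object of numbers: "x", "y", "z": the shift along the tool's x, y, z normalised to -1 to 1, where 1 is 15 cm; "wx", "wy", "wz": the turn, a rotation vector about the tool's x, y, z normalised to -1 to 1, where 1 is pi/4 rad; "hand": the opening, from -1 (shut) to 1 (fully open). In form: [{"x": .., "y": .., "z": .., "wx": .., "wy": .., "wz": .., "hand": ..}, ...]. A call has exactly 10 rows; each row shifts and turns the commanded pose from where the row before left it, along the tool's axes as they then stand; what a row does not reach is not made up. A row lasts 1/12 s, in which the tool goes at most 41.7 mm and 7.16 degrees, less where a joint would pass 70% of its speed; a pose out of reach is approached as far as the arm can. A call with a number of a shift or a turn outside -1 to 1 is refused whole. A call with a gripper value outside its range is refused whole. The fingers move at their own pace and stop on an object; the grip force is fixed at half the most. Time passes only in rows, so rows that do not move let the fingers close, or fill a call up. It gives the time, the measured TCP pose, the force, the opening and the grip force at its end, in the units of the state.
- manip.state(): the state, without advancing time (a new reading comes with each control period).
- grab_frame(name): name is "side" or "top"; returns the picture (400x640x3 uint8, blue, green, red); there is no depth.
- calibration(name): a dict with "camera_matrix" (3x3 intrinsics, pixels), "k1" (the pictures are not rectified: a ray, as slopes to the right and down, at radius r is drawn at 1 + k1 r^2 times it, then the intrinsics apply), "R" (3x3) and "t" (3): a world point X has camera coordinates R X + t. Camera axes: x right, y down, z forward; pixel columns grow to the right and rows downward; lengths in m; the calibration is good to about 2 mm. A picture is of the moment at which its call begins. calibration takes no time and is no camera call.
- job_done(): hands the job in; it is judged then, once.
The state is a dict: "time": time; "joint_pos": joint angles; "joint_vel": joint speeds; "joint_efforts": joint torques, N m; "tool_pos": TCP position; "tool_rot": TCP orientation; "contact_force": force on the tool from outside, world axes, zero at the start; "ft_torque": the same for the moment, N m; "gripper_width": opening from 0.0 (shut) to 1.0 (fully open); "grasp_force": force on a finger pad.
Only numpy, scipy, OpenCV 4.12 (cv2) and the standard library are available. Lean on these libraries where they do the work, as an engineer would, in place of code of your own. Each camera call takes 0.05 s, during which the arm holds its last target. There are 200 camera calls.

## Working session

There is one attempt and no reset: what is moved stays moved. The work goes in short steps, Python scripts to look and compute and a tool call to move; the robot and the scene stay as the last step left them, time stands still between calls to the robot, and variables do not carry over. Pictures are saved under pics/ and viewed, at most 15 in all, crops included, and the job is handed in when it is done.

Besides the shell and the picture viewer there is one more tool, called after "Emit:" as name(argument=value, ...) on one line, values as JSON. send_rows: Moves the arm, as the interface text tells. Scaled input: -1 to 1 covers 15 cm each way for a shift and pi/4 rad each way for a turn. Its arguments: {"type":"object","properties":{"rows":{"type":"array","items":{"type":"object","properties":{"x":{"type":"number","minimum":-1,"maximum":1},"y":{"type":"number","minimum":-1,"maximum":1},"z":{"type":"number","minimum":-1,"maximum":1},"wx":{"type":"number","minimum":-1,"maximum":1},"wy":{"type":"number","minimum":-1,"maximum":1},"wz":{"type":"number","minimum":-1,"maximum":1},"hand":{"type":"number"}}}}},"required":["rows"]}

```bash
mkdir -p pics; ls; python3 - <<'E'
from plant import manip, grab_frame, calibration
import cv2
s=manip.state(); print(s, manip.tcp_to_grasp)
for n in("side","top"):
    cv2.imwrite(f"pics/{n}0.png",grab_frame(n)); print(n,calibration(n))
E
```

```text
pics
{'time': 0.0, 'joint_pos': array([-1.27997080e+00,  5.33431583e-02,  1.61434623e+00,  8.40250346e-06,
        1.47600858e+00, -1.19010328e-01]), 'joint_vel': array([ 0.00158826,  0.00104475,  0.0007551 , -0.00254082, -0.00015936,
        0.00062077]), 'joint_efforts': array([ 1.63628611e-03, -3.93694961e+01, -3.70170772e+01, -2.06669046e-05,
        7.14053720e-03,  4.83398452e-06]), 'tool_pos': array([ 0.24884636, -0.5726181 ,  0.23004033]), 'tool_rot': array([-1.04913423e-03,  9.79077228e-01,  2.03486300e-01, -8.61535301e-05]), 'contact_force': array([-0.52830517,  0.85951461,  0.05625895]), 'ft_torque': array([-0.00917023,  0.00970784,  0.00358702]), 'grasp_force': 0.0, 'gripper_width': 1.0026224327472186} 0.0187
side {'camera_matrix': array([[368.80890345,   0.        , 324.06560663],
       [  0.        , 368.80890345, 200.23280817],
       [  0.        ,   0.        ,   1.        ]]), 'k1': -0.06376222437837122, 'R': array([[-9.37852538e-01,  3.47033109e-01,  7.98707149e-04],
       [ 2.83949006e-01,  7.68687663e-01, -5.73142424e-01],
       [-1.99513353e-01, -5.37296285e-01, -8.19455383e-01]]), 't': array([ 0.51936637, -0.15473093,  1.27781473])}
top {'camera_matrix': array([[408.28909695,   0.        , 323.81646435],
       [  0.        , 408.28909695, 198.50168984],
       [  0.        ,   0.        ,   1.        ]]), 'k1': -0.07183175243322559, 'R': array([[-0.09924554, -0.99504662, -0.00570429],
       [-0.96533686,  0.09766987, -0.2420441 ],
       [ 0.2414023 , -0.01851524, -0.97024848]]), 't': array([0.08229431, 0.55999734, 1.02572451])}
```

View pics/top0.png

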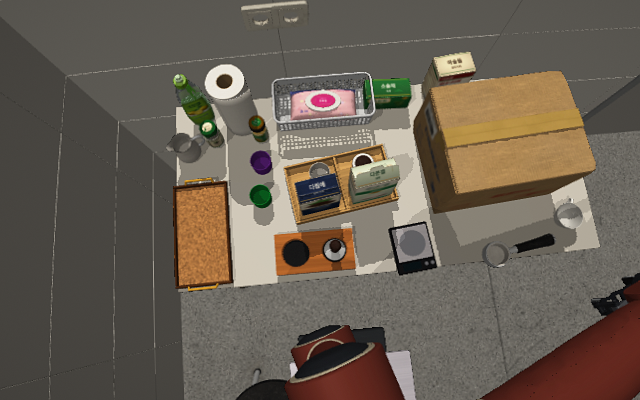

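View pics/side0.png

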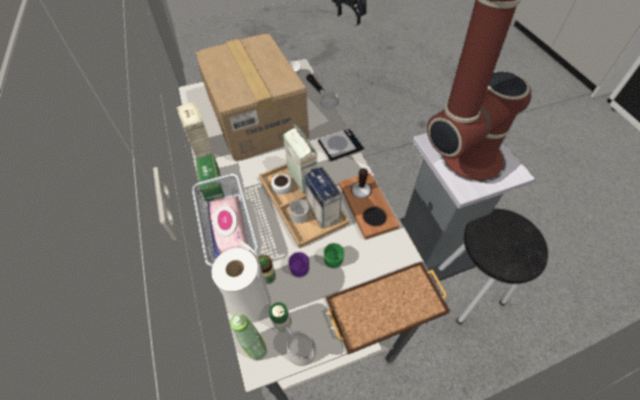

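The top picture shows the caddy at about (342,183). The navy carton is at (318,192) and the white one at (374,178). Grey steel sits behind the navy carton at (319,170), and a brown top behind the white one at (362,160). The tray is at (203,233), the stand at (315,252) and the scale at (412,245). The side picture shows the same layout.

Cup-shaped candidates in the top picture are purple (261,162), green (261,197) and steel (319,170). There is also a jug at (186,148) and one at (568,213). Next come the enlarged crops.

```bash
cat > h.py <<'E'
import numpy as np, cv2
from plant import manip, grab_frame, calibration
def ray(n,uv):
    c=calibration(n);K=c["camera_matrix"]
    d=(np.array(uv,float)-K[:2,2])/K[0,0]
    u=d.copy()
    for _ in range(10): u=d/(1+c["k1"]*(u@u))
    return -c["R"].T@c["t"], c["R"].T@np.array([*u,1])
def onz(n,uv,z):
    o,d=ray(n,uv); return o+d*(z-o[2])/d[2]
def proj(n,X):
    c=calibration(n);K=c["camera_matrix"]
    p=c["R"]@np.array(X)+c["t"]; s=p[:2]/p[2]
    return s*(1+c["k1"]*(s@s))*K[0,0]+K[:2,2]
def crop(img,x0,y0,x1,y1,f,name):
    c=cv2.resize(img[y0:y1,x0:x1],None,fx=f,fy=f,interpolation=cv2.INTER_CUBIC)
    for x in range((x0+19)//20*20,x1,20):
        cv2.line(c,(int((x-x0)*f),0),(int((x-x0)*f),6),(0,0,255),1); cv2.putText(c,str(x),(int((x-x0)*f),16),0,.35,(0,0,255))
    for y in range((y0+19)//20*20,y1,20):
        cv2.line(c,(0,int((y-y0)*f)),(6,int((y-y0)*f)),(0,0,255),1); cv2.putText(c,str(y),(8,int((y-y0)*f)+4),0,.35,(0,0,255))
    cv2.imwrite(name,c)
E
python3 - <<'E'
from h import *
t=cv2.imread("pics/top0.png"); s=cv2.imread("pics/side0.png")
crop(t,165,140,445,300,2.8,"pics/topc.png"); crop(s,240,115,400,255,4.2,"pics/sidec.png")
E
```

```text
(no output)
```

View pics/topc.png

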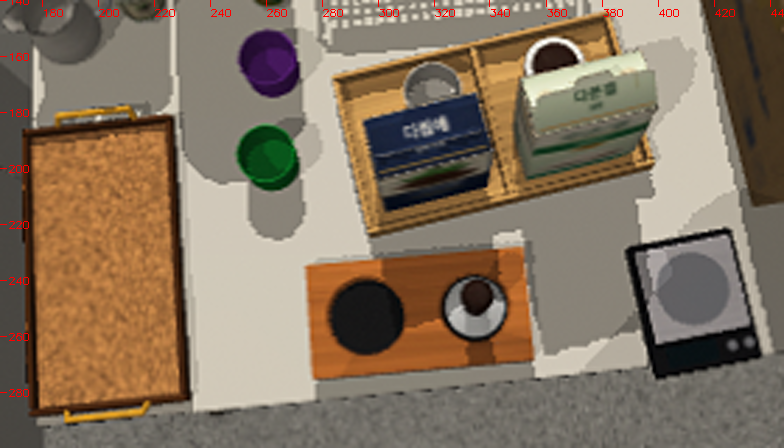

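View pics/sidec.png

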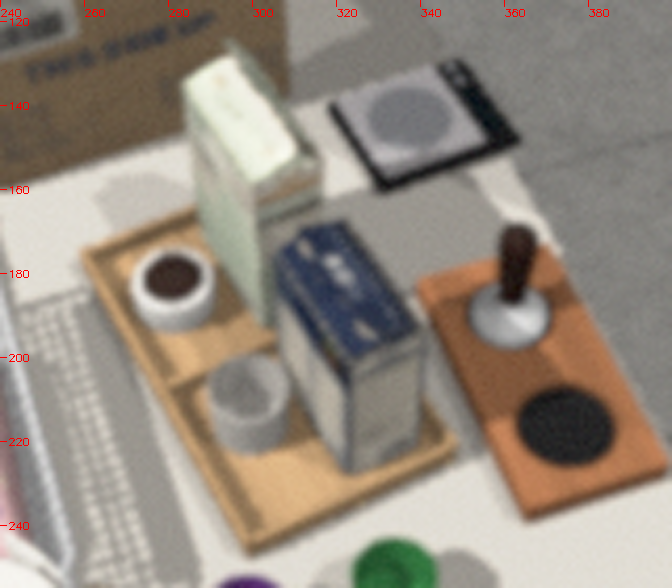

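The grey steel open cup is at about (319,170) top and (299,212) side, behind the navy carton. The white-ringed leveller with the brown top is at (281,181) side, behind the white carton. The purple and green cups at (261,162) and (261,197) top are coloured, so they are not the ones meant.

```bash
python3 - <<'E'
from h import *
np.set_printoptions(precision=4,suppress=True)
T=lambda p,z: onz("top",(p[0]/2.8+165,p[1]/2.8+140),z)[:2]
S=lambda p,z: onz("side",(p[0]/4.2+240,p[1]/4.2+115),z)[:2]
def quad(n,ps,z,f=T):
    q=np.array([f(p,z) for p in ps]); e=[q[(i+1)%4]-q[i] for i in range(4)]
    print(n,"c",q.mean(0),"len",[round(np.linalg.norm(v),4) for v in e],"ang",[round(np.degrees(np.arctan2(v[1],v[0])),1) for v in e])
quad("caddy",[(333,77),(606,15),(652,165),(371,233)],.028)
quad("caddyS",[(245,553),(82,253),(0,0),(457,440)],.028,S)
quad("tray",[(23,129),(172,116),(188,397),(32,414)],.018)
quad("stand",[(306,266),(524,247),(533,361),(314,380)],.024)
quad("plate",[(637,250),(732,232),(752,326),(655,344)],.022)
print("disc on plate",T((692,288),.022),S((409,118),.022))
print("recess",T((367,317),.024),S((566,426),.024))
print("cup",S((249,387),.058),T((432,92),.058)); print("lev",S((173,278),.042))
print("tamper head",T((475,308),.03),S((510,310),.03))
print("navyF",T((383,212),.008),T((492,188),.008)," L",S((348,472),.008),S((418,448),.008))
print("whiteF",T((530,178),.008),T((645,150),.008)," BL",S((262,325),.008))
# navy top points
print("navy top at z.144 T",[T(p,.152) for p in((378,160),(488,142))]); 
t=cv2.imread("pics/top0.png");g=cv2.cvtColor(t,cv2.COLOR_BGR2HSV)
m=(t.max(2)<45).astype(np.uint8); m[:,:275]=0;m[:,318:]=0;m[:230]=0;m[275:]=0
M=cv2.moments(m,True);c=(M['m10']/M['m00'],M['m01']/M['m00']);print("recess blob",c,M['m00'],onz("top",c,.017)[:2])
print("joints cam", ray("top",(0,0))[0],ray("side",(0,0))[0])
E
```

```text
caddy c [ 0.6151 -0.0258] len [np.float64(0.2874), np.float64(0.1643), np.float64(0.2869), np.float64(0.166)] ang [np.float64(-82.3), np.float64(-171.5), np.float64(98.1), np.float64(8.7)]
caddyS c [ 0.6594 -0.0887] len [np.float64(0.2927), np.float64(0.3037), np.float64(0.5959), np.float64(0.1717)] ang [np.float64(-82.6), np.float64(-90.7), np.float64(109.9), np.float64(11.2)]
tray c [0.5144 0.3718] len [np.float64(0.1542), np.float64(0.2833), np.float64(0.1525), np.float64(0.2877)] ang [np.float64(-90.7), np.float64(-179.4), np.float64(90.9), np.float64(0.9)]
stand c [0.431  0.0643] len [np.float64(0.2143), np.float64(0.111), np.float64(0.2105), np.float64(0.1107)] ang [np.float64(-90.7), np.float64(177.9), np.float64(89.2), np.float64(-0.2)]
plate c [ 0.4286 -0.205 ] len [np.float64(0.0966), np.float64(0.0939), np.float64(0.0968), np.float64(0.093)] ang [np.float64(-85.1), np.float64(-177.0), np.float64(94.3), np.float64(2.9)]
disc on plate [ 0.4284 -0.2028] [ 0.4304 -0.2   ]
recess [0.4321 0.115 ] [0.4364 0.1213]
cup [0.6438 0.0332] [0.6418 0.0309]
lev [ 0.6641 -0.0907]
tamper head [0.4297 0.0103] [0.4347 0.0164]
navyF [0.5373 0.0912] [ 0.5508 -0.0202]  L [0.5924 0.094 ] [0.5383 0.0927]
whiteF [ 0.5572 -0.0595] [ 0.5745 -0.1794]  BL [ 0.609  -0.0503]
navy top at z.144 T [array([0.5542, 0.0858]), array([ 0.5607, -0.0127])]
recess blob (295.7537878787879, 252.75378787878788) 528.0 [0.4343 0.1162]
joints cam [0.3011 0.0462 1.1312] [0.786  0.6253 0.958 ]
```

```bash
cat > go.py <<'E'
# go.py x y z theta_deg : tool-frame shift (in units of 15 cm) after the turn, and the turn wz (units pi/4)
import sys; from h import *
from scipy.spatial.transform import Rotation as Ro
s=manip.state(); q=s["tool_rot"]; R=Ro.from_quat([q[1],q[2],q[3],q[0]]).as_matrix()
x,y,z,th=map(float,sys.argv[1:5]); t=np.radians(th)
Rt=np.array([[-np.sin(t),np.cos(t),0],[np.cos(t),np.sin(t),0],[0,0,-1]]).T
w=Ro.from_matrix(R.T@Rt).as_rotvec()/(np.pi/4)
d=np.array([x,y,z])-s["tool_pos"]
print("t %.2f"%s["time"],"pos",s["tool_pos"].round(4),"now-axes",(R.T@d/.15).round(3),"after-turn",(Rt.T@d/.15).round(3),"turn",w.round(3),
 "F",s["contact_force"].round(1),"w %.3f g %.1f"%(s["gripper_width"],s["grasp_force"]),"q",s["joint_pos"].round(2))
E
```

Emit:
send_rows(rows=[{"wz": -0.15,"z": -0.1,"hand": 1},{"wz": -0.15,"z": -0.1,"hand": 1},{"wz": -0.15,"z": -0.1,"hand": 1},{"wz": -0.15,"z": -0.1,"hand": 1},{"wz": -0.15,"z": -0.1,"hand": 1},{"wz": -0.15,"hand": 1},{"wz": -0.15,"hand": 1},{"wz": -0.15,"hand": 1},{"wz": -0.15,"hand": 1},{"wz": -0.15,"hand": 1}])

```text
invalid input at $.rows[0]: expected keys x, y, z, wx, wy, wz, hand
```

```bash
python3 go.py 0.573 0.04 0.25 8.2
```

```text
t 0.10 pos [ 0.2488 -0.5727  0.2302] now-axes [ 3.61  -2.886 -0.126] after-turn [ 3.735  2.722 -0.132] turn [-0.002 -0.002 -1.66 ] F [-0.6  0.6  0. ] w 0.997 g 0.0 q [-1.28  0.05  1.61 -0.    1.48 -0.12]
```

Emit:
send_rows(rows=[{"x": 0,"y": 0,"z": -0.1,"wx": 0,"wy": 0,"wz": -0.15,"hand": 1},{"x": 0,"y": 0,"z": -0.1,"wx": 0,"wy": 0,"wz": -0.15,"hand": 1},{"x": 0,"y": 0,"z": -0.1,"wx": 0,"wy": 0,"wz": -0.15,"hand": 1},{"x": 0,"y": 0,"z": -0.1,"wx": 0,"wy": 0,"wz": -0.15,"hand": 1},{"x": 0,"y": 0,"z": -0.1,"wx": 0,"wy": 0,"wz": -0.15,"hand": 1},{"x": 0,"y": 0,"z": 0,"wx": 0,"wy": 0,"wz": -0.15,"hand": 1},{"x": 0,"y": 0,"z": 0,"wx": 0,"wy": 0,"wz": -0.15,"hand": 1},{"x": 0,"y": 0,"z": 0,"wx": 0,"wy": 0,"wz": -0.15,"hand": 1},{"x": 0,"y": 0,"z": 0,"wx": 0,"wy": 0,"wz": -0.15,"hand": 1},{"x": 0,"y": 0,"z": 0,"wx": 0,"wy": 0,"wz": -0.15,"hand": 1}])

```text
time: 0.93
tool_pos: [0.2489, -0.5729, 0.3055]
tool_rot: [-0.001, 0.699, 0.715, 0.0]
contact_force: [0.1, 0.2, -0.4]
gripper_width: 1.003
grasp_force: 0.0
```

```bash
python3 go.py 0.573 0.04 0.25 8.2
```

```text
t 0.93 pos [ 0.2489 -0.5729  0.3055] now-axes [4.035 2.254 0.374] after-turn [3.736 2.721 0.37 ] turn [-0.    -0.002 -0.153] F [ 0.1  0.2 -0.4] w 1.003 g 0.0 q [-1.28  0.02  1.52 -0.    1.6  -1.3 ]
```

Emit:
send_rows(rows=[{"x": 0,"y": 0,"z": 0,"wx": 0,"wy": 0,"wz": -0.153,"hand": 1},{"x": 0.22,"y": 0.15,"z": 0,"wx": 0,"wy": 0,"wz": 0,"hand": 1},{"x": 0.22,"y": 0.15,"z": 0,"wx": 0,"wy": 0,"wz": 0,"hand": 1},{"x": 0.22,"y": 0.15,"z": 0,"wx": 0,"wy": 0,"wz": 0,"hand": 1},{"x": 0.22,"y": 0.15,"z": 0,"wx": 0,"wy": 0,"wz": 0,"hand": 1},{"x": 0.22,"y": 0.15,"z": 0,"wx": 0,"wy": 0,"wz": 0,"hand": 1},{"x": 0.22,"y": 0.15,"z": 0,"wx": 0,"wy": 0,"wz": 0,"hand": 1},{"x": 0.22,"y": 0.15,"z": 0,"wx": 0,"wy": 0,"wz": 0,"hand": 1},{"x": 0.22,"y": 0.15,"z": 0,"wx": 0,"wy": 0,"wz": 0,"hand": 1},{"x": 0.22,"y": 0.15,"z": 0,"wx": 0,"wy": 0,"wz": 0,"hand": 1}])

```text
time: 1.77
tool_pos: [0.4092, -0.2493, 0.3059]
tool_rot: [-0.0, 0.657, 0.754, 0.0]
contact_force: [1.0, -0.7, -0.8]
gripper_width: 1.002
grasp_force: 0.0
```

Emit:
send_rows(rows=[{"x": 0.22,"y": 0.17,"z": 0,"wx": 0,"wy": 0,"wz": 0,"hand": 1},{"x": 0.22,"y": 0.17,"z": 0,"wx": 0,"wy": 0,"wz": 0,"hand": 1},{"x": 0.22,"y": 0.17,"z": 0,"wx": 0,"wy": 0,"wz": 0,"hand": 1},{"x": 0.22,"y": 0.17,"z": 0,"wx": 0,"wy": 0,"wz": 0,"hand": 1},{"x": 0.22,"y": 0.17,"z": 0,"wx": 0,"wy": 0,"wz": 0,"hand": 1},{"x": 0.22,"y": 0.17,"z": 0,"wx": 0,"wy": 0,"wz": 0,"hand": 1},{"x": 0.22,"y": 0.17,"z": 0,"wx": 0,"wy": 0,"wz": 0,"hand": 1},{"x": 0.1,"y": 0.1,"z": 0,"wx": 0,"wy": 0,"wz": 0,"hand": 1},{"x": 0,"y": 0,"z": 0,"wx": 0,"wy": 0,"wz": 0,"hand": 1},{"x": 0,"y": 0,"z": 0,"wx": 0,"wy": 0,"wz": 0,"hand": 1}])

```text
time: 2.6
tool_pos: [0.5668, 0.0196, 0.3054]
tool_rot: [-0.001, 0.656, 0.755, -0.001]
contact_force: [-0.3, -0.0, -0.5]
gripper_width: 1.0
grasp_force: 0.0
```

```bash
python3 go.py 0.573 0.04 0.114 8.2
```

```text
t 2.60 pos [0.5668 0.0196 0.3054] now-axes [0.129 0.062 1.276] after-turn [0.129 0.06  1.276] turn [-0.002 -0.    -0.005] F [-0.3 -0.  -0.5] w 1.000 g 0.0 q [-0.1  -0.12  1.66 -0.    1.6  -0.24]
```

Emit:
send_rows(rows=[{"x": 0.13,"y": 0.06,"z": 0,"wx": 0,"wy": 0,"wz": 0,"hand": 1},{"x": 0,"y": 0,"z": 0.2,"wx": 0,"wy": 0,"wz": 0,"hand": 1},{"x": 0,"y": 0,"z": 0.2,"wx": 0,"wy": 0,"wz": 0,"hand": 1},{"x": 0,"y": 0,"z": 0.2,"wx": 0,"wy": 0,"wz": 0,"hand": 1},{"x": 0,"y": 0,"z": 0.2,"wx": 0,"wy": 0,"wz": 0,"hand": 1},{"x": 0,"y": 0,"z": 0.2,"wx": 0,"wy": 0,"wz": 0,"hand": 1},{"x": 0,"y": 0,"z": 0.18,"wx": 0,"wy": 0,"wz": 0,"hand": 1},{"x": 0,"y": 0,"z": 0.1,"wx": 0,"wy": 0,"wz": 0,"hand": 1},{"x": 0,"y": 0,"z": 0,"wx": 0,"wy": 0,"wz": 0,"hand": 1},{"x": 0,"y": 0,"z": 0,"wx": 0,"wy": 0,"wz": 0,"hand": 1}])

```text
time: 3.43
tool_pos: [0.5721, 0.0381, 0.1135]
tool_rot: [-0.001, 0.658, 0.753, -0.001]
contact_force: [0.4, -0.4, 0.8]
gripper_width: 1.001
grasp_force: 0.0
```

```bash
python3 go.py 0.573 0.04 0.114 8.2; python3 -c "
from h import *
a=grab_frame('side');b=grab_frame('top')
crop(a,240,100,400,240,2.4,'pics/a.png');crop(b,270,120,430,260,2.4,'pics/b.png')
cv2.imwrite('pics/p1.png',np.hstack([cv2.imread('pics/a.png'),cv2.imread('pics/b.png')]))"
```

```text
t 3.43 pos [0.5721 0.0381 0.1135] now-axes [ 0.012  0.008 -0.003] after-turn [ 0.012  0.008 -0.003] turn [-0.003 -0.    -0.009] F [ 0.4 -0.4  0.8] w 1.001 g 0.0 q [-0.06  0.03  1.84 -0.    1.27 -0.2 ]
```

View pics/p1.png

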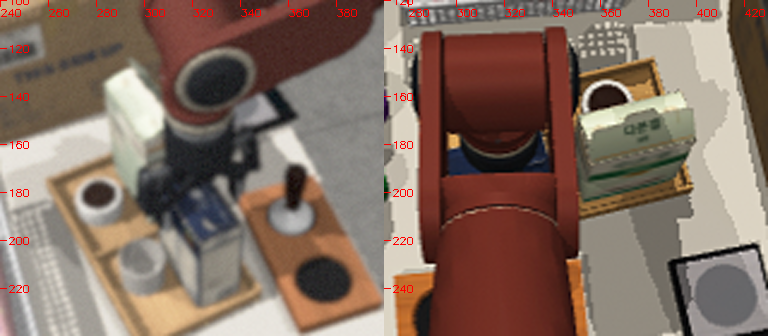

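The fingers straddle the navy carton at about (322,205) side, and nothing has been disturbed. Closing.

Emit:
send_rows(rows=[{"x": 0,"y": 0,"z": 0,"wx": 0,"wy": 0,"wz": 0,"hand": -1},{"x": 0,"y": 0,"z": 0,"wx": 0,"wy": 0,"wz": 0,"hand": -1},{"x": 0,"y": 0,"z": 0,"wx": 0,"wy": 0,"wz": 0,"hand": -1},{"x": 0,"y": 0,"z": 0,"wx": 0,"wy": 0,"wz": 0,"hand": -1},{"x": 0,"y": 0,"z": 0,"wx": 0,"wy": 0,"wz": 0,"hand": -1},{"x": 0,"y": 0,"z": 0,"wx": 0,"wy": 0,"wz": 0,"hand": -1},{"x": 0,"y": 0,"z": -0.03,"wx": 0,"wy": 0,"wz": 0,"hand": -1},{"x": 0,"y": 0,"z": -0.06,"wx": 0,"wy": 0,"wz": 0,"hand": -1},{"x": 0,"y": 0,"z": -0.1,"wx": 0,"wy": 0,"wz": 0,"hand": -1},{"x": 0,"y": 0,"z": -0.15,"wx": 0,"wy": 0,"wz": 0,"hand": -1}])

```text
time: 4.37
tool_pos: [0.5706, 0.0394, 0.1628]
tool_rot: [-0.003, 0.657, 0.754, -0.002]
contact_force: [-0.1, -0.2, -2.3]
gripper_width: 0.725
grasp_force: 66.5
```

```bash
python3 go.py 0.58 0.372 0.23 0
```

```text
t 4.37 pos [0.5706 0.0394 0.1628] now-axes [ 2.189  0.362 -0.448] after-turn [ 2.217  0.062 -0.448] turn [-0.009 -0.001  0.175] F [-0.1 -0.2 -2.3] w 0.725 g 66.5 q [-0.06 -0.02  1.8   0.    1.37 -0.2 ]
```

Emit:
send_rows(rows=[{"x": 0,"y": 0,"z": -0.2,"wx": 0,"wy": 0,"wz": 0,"hand": -1},{"x": 0,"y": 0,"z": -0.2,"wx": 0,"wy": 0,"wz": 0.09,"hand": -1},{"x": 0.05,"y": 0,"z": -0.05,"wx": 0,"wy": 0,"wz": 0.085,"hand": -1},{"x": 0.15,"y": 0.01,"z": 0,"wx": 0,"wy": 0,"wz": 0,"hand": -1},{"x": 0.2,"y": 0.01,"z": 0,"wx": 0,"wy": 0,"wz": 0,"hand": -1},{"x": 0.2,"y": 0.01,"z": 0,"wx": 0,"wy": 0,"wz": 0,"hand": -1},{"x": 0.2,"y": 0.01,"z": 0,"wx": 0,"wy": 0,"wz": 0,"hand": -1},{"x": 0.2,"y": 0.01,"z": 0,"wx": 0,"wy": 0,"wz": 0,"hand": -1},{"x": 0.2,"y": 0.01,"z": 0,"wx": 0,"wy": 0,"wz": 0,"hand": -1},{"x": 0.2,"y": 0,"z": 0,"wx": 0,"wy": 0,"wz": 0,"hand": -1}])

```text
time: 5.2
tool_pos: [0.5809, 0.2505, 0.2322]
tool_rot: [-0.0, 0.707, 0.707, -0.001]
contact_force: [1.0, 0.9, -2.8]
gripper_width: 0.72
grasp_force: 66.5
```

Emit:
send_rows(rows=[{"x": 0.2,"y": 0,"z": 0,"wx": 0,"wy": 0,"wz": 0,"hand": -1},{"x": 0.2,"y": 0,"z": 0,"wx": 0,"wy": 0,"wz": 0,"hand": -1},{"x": 0.2,"y": 0,"z": 0,"wx": 0,"wy": 0,"wz": 0,"hand": -1},{"x": 0.15,"y": 0,"z": 0,"wx": 0,"wy": 0,"wz": 0,"hand": -1},{"x": 0.05,"y": 0,"z": 0,"wx": 0,"wy": 0,"wz": 0,"hand": -1},{"x": 0,"y": 0,"z": 0.1,"wx": 0,"wy": 0,"wz": 0,"hand": -1},{"x": 0,"y": 0,"z": 0.15,"wx": 0,"wy": 0,"wz": 0,"hand": -1},{"x": 0,"y": 0,"z": 0.1,"wx": 0,"wy": 0,"wz": 0,"hand": -1},{"x": 0,"y": 0,"z": 0,"wx": 0,"wy": 0,"wz": 0,"hand": -1},{"x": 0,"y": 0,"z": 0,"wx": 0,"wy": 0,"wz": 0,"hand": -1}])

```text
time: 6.03
tool_pos: [0.5806, 0.3675, 0.1776]
tool_rot: [-0.001, 0.708, 0.707, -0.002]
contact_force: [-1.1, 0.2, -2.8]
gripper_width: 0.723
grasp_force: 66.4
```

```bash
python3 go.py 0.58 0.372 0.113 0;  python3 -c "
from h import *
a=grab_frame('side');b=grab_frame('top')
crop(a,300,200,460,360,2.4,'pics/a.png');crop(b,160,140,320,300,2.4,'pics/b.png')
cv2.imwrite('pics/p2.png',np.hstack([cv2.imread('pics/a.png'),cv2.imread('pics/b.png')]))"
```

```text
t 6.03 pos [0.5806 0.3675 0.1776] now-axes [ 0.031 -0.002  0.43 ] after-turn [ 0.03  -0.004  0.431] turn [-0.006  0.003 -0.002] F [-1.1  0.2 -2.8] w 0.723 g 66.4 q [ 0.46  0.23  1.5  -0.    1.41  0.46]
```

View pics/p2.png

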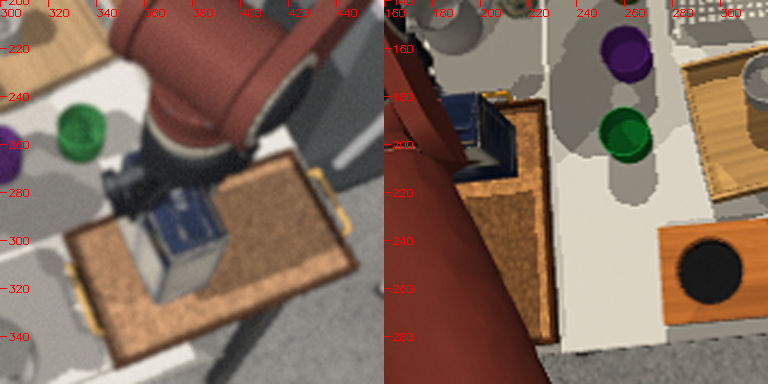

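The navy carton hangs upright over the back of the tray, with its lower left edge running from (367,326) to (395,300) in the side picture. I'll check its side offset before lowering.

```bash
python3 -c "
from h import *
for p in ((366.7,326),(395,300)): print(onz('side',p,.0721))"
```

```text
[0.60189315 0.42264046 0.0721    ]
[0.51002943 0.38855308 0.0721    ]
```

Emit:
send_rows(rows=[{"x": 0,"y": 0,"z": 0.1,"wx": 0,"wy": 0,"wz": 0,"hand": -1},{"x": 0,"y": 0,"z": 0.12,"wx": 0,"wy": 0,"wz": 0,"hand": -1},{"x": 0,"y": 0,"z": 0,"wx": 0,"wy": 0,"wz": 0,"hand": -1},{"x": 0,"y": 0,"z": 0,"wx": 0,"wy": 0,"wz": 0,"hand": -1},{"x": 0,"y": 0,"z": 0,"wx": 0,"wy": 0,"wz": 0,"hand": -1},{"x": 0,"y": 0,"z": 0,"wx": 0,"wy": 0,"wz": 0,"hand": -1},{"x": 0,"y": 0,"z": 0,"wx": 0,"wy": 0,"wz": 0,"hand": -1},{"x": 0,"y": 0,"z": 0,"wx": 0,"wy": 0,"wz": 0,"hand": -1},{"x": 0,"y": 0,"z": 0,"wx": 0,"wy": 0,"wz": 0,"hand": -1},{"x": 0,"y": 0,"z": 0,"wx": 0,"wy": 0,"wz": 0,"hand": -1}])

```text
time: 6.97
tool_pos: [0.5818, 0.3692, 0.1477]
tool_rot: [0.0, 0.707, 0.707, 0.0]
contact_force: [0.7, 0.7, -2.2]
gripper_width: 0.716
grasp_force: 66.4
```

```bash
python3 go.py 0.58 0.372 0.1145 0
```

```text
t 6.97 pos [0.5818 0.3692 0.1477] now-axes [ 0.018 -0.012  0.222] after-turn [ 0.018 -0.012  0.222] turn [ 0.001 -0.    -0.   ] F [ 0.7  0.7 -2.2] w 0.716 g 66.4 q [0.46 0.26 1.53 0.   1.36 0.46]
```

Emit:
send_rows(rows=[{"x": 0.02,"y": 0,"z": 0.1,"wx": 0,"wy": 0,"wz": 0,"hand": -1},{"x": 0,"y": 0,"z": 0.08,"wx": 0,"wy": 0,"wz": 0,"hand": -1},{"x": 0,"y": 0,"z": 0.04,"wx": 0,"wy": 0,"wz": 0,"hand": -1},{"x": 0,"y": 0,"z": 0.008,"wx": 0,"wy": 0,"wz": 0,"hand": -1},{"x": 0,"y": 0,"z": 0.0,"wx": 0,"wy": 0,"wz": 0,"hand": -1},{"x": 0,"y": 0,"z": 0,"wx": 0,"wy": 0,"wz": 0,"hand": 1},{"x": 0,"y": 0,"z": 0,"wx": 0,"wy": 0,"wz": 0,"hand": 1},{"x": 0,"y": 0,"z": 0,"wx": 0,"wy": 0,"wz": 0,"hand": 1},{"x": 0,"y": 0,"z": 0,"wx": 0,"wy": 0,"wz": 0,"hand": 1},{"x": 0,"y": 0,"z": 0,"wx": 0,"wy": 0,"wz": 0,"hand": 1}])

```text
time: 7.8
tool_pos: [0.5814, 0.372, 0.1123]
tool_rot: [-0.0, 0.707, 0.707, -0.0]
contact_force: [-0.7, -0.1, -0.3]
gripper_width: 0.998
grasp_force: 0.0
```

Emit:
send_rows(rows=[{"x": 0,"y": 0,"z": -0.05,"wx": 0,"wy": 0,"wz": 0,"hand": 1},{"x": 0,"y": 0,"z": -0.1,"wx": 0,"wy": 0,"wz": 0,"hand": 1},{"x": 0,"y": 0,"z": -0.2,"wx": 0,"wy": 0,"wz": 0,"hand": 1},{"x": 0,"y": 0,"z": -0.25,"wx": 0,"wy": 0,"wz": 0,"hand": 1},{"x": 0,"y": 0,"z": -0.25,"wx": 0,"wy": 0,"wz": 0,"hand": 1},{"x": 0,"y": 0,"z": -0.25,"wx": 0,"wy": 0,"wz": 0,"hand": 1},{"x": 0,"y": 0,"z": -0.25,"wx": 0,"wy": 0,"wz": -0.09,"hand": 1},{"x": 0,"y": 0,"z": 0,"wx": 0,"wy": 0,"wz": -0.09,"hand": 1},{"x": 0,"y": 0,"z": 0,"wx": 0,"wy": 0,"wz": 0,"hand": 1},{"x": 0,"y": 0,"z": 0,"wx": 0,"wy": 0,"wz": 0,"hand": 1}])

```text
time: 8.63
tool_pos: [0.5817, 0.3722, 0.3172]
tool_rot: [0.0, 0.656, 0.755, 0.001]
contact_force: [-0.2, -0.0, -1.4]
gripper_width: 1.0
grasp_force: 0.0
```

```bash
python3 go.py 0.592 -0.113 0.31 8.2
```

```text
t 8.63 pos [0.5817 0.3722 0.3172] now-axes [-3.213 -0.382  0.045] after-turn [-3.211 -0.393  0.048] turn [ 0.002 -0.001 -0.005] F [-0.2 -0.  -1.4] w 1.000 g 0.0 q [0.46 0.17 1.35 0.   1.62 0.32]
```

Emit:
send_rows(rows=[{"x": -0.24,"y": -0.03,"z": 0,"wx": 0,"wy": 0,"wz": 0,"hand": 1},{"x": -0.24,"y": -0.03,"z": 0,"wx": 0,"wy": 0,"wz": 0,"hand": 1},{"x": -0.24,"y": -0.03,"z": 0,"wx": 0,"wy": 0,"wz": 0,"hand": 1},{"x": -0.24,"y": -0.03,"z": 0,"wx": 0,"wy": 0,"wz": 0,"hand": 1},{"x": -0.24,"y": -0.03,"z": 0,"wx": 0,"wy": 0,"wz": 0,"hand": 1},{"x": -0.24,"y": -0.03,"z": 0,"wx": 0,"wy": 0,"wz": 0,"hand": 1},{"x": -0.24,"y": -0.03,"z": 0,"wx": 0,"wy": 0,"wz": 0,"hand": 1},{"x": -0.24,"y": -0.03,"z": 0,"wx": 0,"wy": 0,"wz": 0,"hand": 1},{"x": -0.24,"y": -0.03,"z": 0,"wx": 0,"wy": 0,"wz": 0,"hand": 1},{"x": -0.24,"y": -0.03,"z": 0,"wx": 0,"wy": 0,"wz": 0,"hand": 1}])

```text
time: 9.47
tool_pos: [0.5866, 0.0078, 0.3135]
tool_rot: [-0.002, 0.656, 0.755, -0.001]
contact_force: [1.6, 0.1, 0.6]
gripper_width: 0.997
grasp_force: 0.0
```

Emit:
send_rows(rows=[{"x": -0.24,"y": -0.03,"z": 0,"wx": 0,"wy": 0,"wz": 0,"hand": 1},{"x": -0.24,"y": -0.03,"z": 0,"wx": 0,"wy": 0,"wz": 0,"hand": 1},{"x": -0.24,"y": -0.03,"z": 0,"wx": 0,"wy": 0,"wz": 0,"hand": 1},{"x": -0.1,"y": 0,"z": 0,"wx": 0,"wy": 0,"wz": 0,"hand": 1},{"x": 0,"y": 0,"z": 0,"wx": 0,"wy": 0,"wz": 0,"hand": 1},{"x": 0,"y": 0,"z": 0,"wx": 0,"wy": 0,"wz": 0,"hand": 1},{"x": 0,"y": 0,"z": 0.1,"wx": 0,"wy": 0,"wz": 0,"hand": 1},{"x": 0,"y": 0,"z": 0.1,"wx": 0,"wy": 0,"wz": 0,"hand": 1},{"x": 0,"y": 0,"z": 0,"wx": 0,"wy": 0,"wz": 0,"hand": 1},{"x": 0,"y": 0,"z": 0,"wx": 0,"wy": 0,"wz": 0,"hand": 1}])

```text
time: 10.3
tool_pos: [0.5906, -0.1127, 0.2827]
tool_rot: [-0.002, 0.655, 0.756, -0.001]
contact_force: [-0.3, 0.3, 1.2]
gripper_width: 1.001
grasp_force: 0.0
```

```bash
python3 go.py 0.592 -0.113 0.148 8.2;  python3 -c "
from h import *
a=grab_frame('side');b=grab_frame('top')
crop(a,240,60,460,360,2,'pics/a.png');crop(b,270,80,430,380,2,'pics/b.png')
cv2.imwrite('pics/p3.png',np.hstack([cv2.imread('pics/a.png'),cv2.imread('pics/b.png')]))"
```

```text
t 10.30 pos [ 0.5906 -0.1127  0.2827] now-axes [-0.005  0.013  0.898] after-turn [-0.003  0.009  0.898] turn [-0.005 -0.003 -0.   ] F [-0.3  0.3  1.2] w 1.001 g 0.0 q [-0.31 -0.03  1.61  0.    1.57 -0.46]
```

View pics/p3.png

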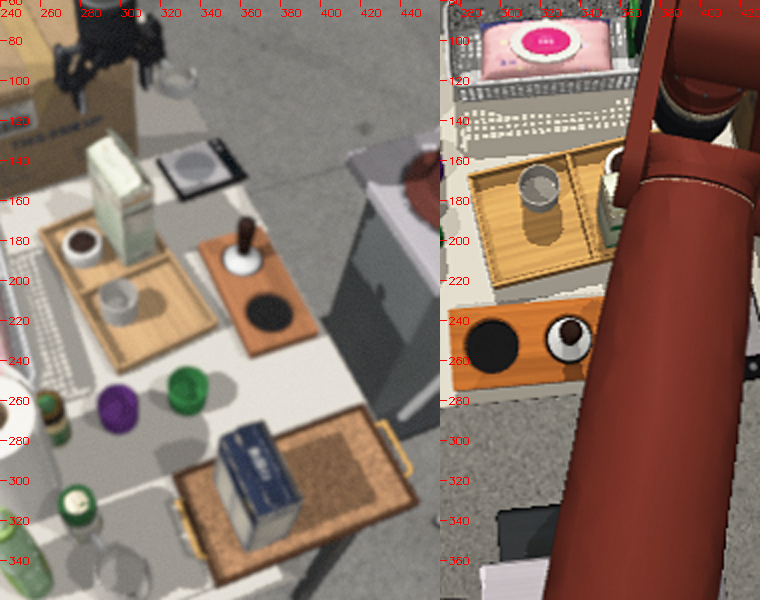

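The navy carton stands upright on the tray at (368,300) side. The white carton's lower left edge runs from (306,191) to (317,183), and the tool is above it. I'll check the white carton's x and the caddy rim.

```bash
python3 -c "
from h import *
for p in ((306,191),(317.5,183.5)): print('W',onz('side',p,.008)[:2])
S=lambda x,y,z:onz('side',(240+x/2,60+y/2),z)[:2].round(4)
print('stiff top L', S(112,200,.176),S(152,184,.176))
print('caddy FL BL BR',S(217,325,.028),S(120,373,.028),S(40,230,.028))
T=lambda x,y,z:onz('top',(270+(x-440)/2,80+y/2),z)[:2].round(4)
print('T BL FL',T(470,179,.028),T(495,288,.028),'cup',T(539,187,.058),S(118,293,.058),'lev',S(82,241,.042))
print('predicted px of white center fingers',proj('side',[.592,-.113,.218]))
"
```

```text
W [ 0.59638054 -0.05147715]
W [ 0.55165413 -0.06719928]
stiff top L [ 0.6216 -0.0439] [ 0.5589 -0.0529]
caddy FL BL BR [0.5197 0.1158] [0.679  0.1418] [ 0.7196 -0.15  ]
T BL FL [0.6712 0.1264] [0.5111 0.1042] cup [0.6399 0.0305] [0.6439 0.0307] lev [ 0.6639 -0.0936]
predicted px of white center fingers [297.62565383 130.16691924]
```

Emit:
send_rows(rows=[{"x": 0,"y": 0.025,"z": 0.15,"wx": 0,"wy": 0,"wz": 0,"hand": 1},{"x": 0,"y": 0,"z": 0.15,"wx": 0,"wy": 0,"wz": 0,"hand": 1},{"x": 0,"y": 0,"z": 0.15,"wx": 0,"wy": 0,"wz": 0,"hand": 1},{"x": 0,"y": 0,"z": 0.15,"wx": 0,"wy": 0,"wz": 0,"hand": 1},{"x": 0,"y": 0,"z": 0.15,"wx": 0,"wy": 0,"wz": 0,"hand": 1},{"x": 0,"y": 0,"z": 0.1,"wx": 0,"wy": 0,"wz": 0,"hand": 1},{"x": 0,"y": 0,"z": 0.04,"wx": 0,"wy": 0,"wz": 0,"hand": 1},{"x": 0,"y": 0,"z": 0,"wx": 0,"wy": 0,"wz": 0,"hand": 1},{"x": 0,"y": 0,"z": 0,"wx": 0,"wy": 0,"wz": 0,"hand": 1},{"x": 0,"y": 0,"z": 0,"wx": 0,"wy": 0,"wz": 0,"hand": 1}])

```text
time: 11.23
tool_pos: [0.5966, -0.114, 0.1542]
tool_rot: [0.001, 0.655, 0.755, 0.001]
contact_force: [0.2, -0.4, -0.7]
gripper_width: 0.999
grasp_force: 0.0
```

```bash
python3 go.py 0.592 -0.113 0.148 8.2
```

```text
t 11.23 pos [ 0.5966 -0.114   0.1542] now-axes [ 0.011 -0.03   0.041] after-turn [ 0.011 -0.029  0.042] turn [ 0.004  0.002 -0.002] F [ 0.2 -0.4 -0.7] w 0.999 g 0.0 q [-0.31  0.07  1.73 -0.    1.34 -0.45]
```

Emit:
send_rows(rows=[{"x": 0,"y": 0,"z": 0.045,"wx": 0,"wy": 0,"wz": 0,"hand": 1},{"x": 0,"y": 0,"z": 0,"wx": 0,"wy": 0,"wz": 0,"hand": 1},{"x": 0,"y": 0,"z": 0,"wx": 0,"wy": 0,"wz": 0,"hand": -1},{"x": 0,"y": 0,"z": 0,"wx": 0,"wy": 0,"wz": 0,"hand": -1},{"x": 0,"y": 0,"z": 0,"wx": 0,"wy": 0,"wz": 0,"hand": -1},{"x": 0,"y": 0,"z": 0,"wx": 0,"wy": 0,"wz": 0,"hand": -1},{"x": 0,"y": 0,"z": 0,"wx": 0,"wy": 0,"wz": 0,"hand": -1},{"x": 0,"y": 0,"z": 0,"wx": 0,"wy": 0,"wz": 0,"hand": -1},{"x": 0,"y": 0,"z": 0,"wx": 0,"wy": 0,"wz": 0,"hand": -1},{"x": 0,"y": 0,"z": 0,"wx": 0,"wy": 0,"wz": 0,"hand": -1}])

```text
time: 12.07
tool_pos: [0.5957, -0.1141, 0.146]
tool_rot: [0.001, 0.655, 0.755, 0.0]
contact_force: [-1.0, -1.8, 3.3]
gripper_width: 0.705
grasp_force: 66.5
```

```bash
python3 go.py 0.592 -0.113 0.148 8.2
```

```text
t 12.07 pos [ 0.5957 -0.1141  0.146 ] now-axes [ 0.011 -0.024 -0.014] after-turn [ 0.011 -0.024 -0.014] turn [ 0.001  0.001 -0.003] F [-1.  -1.8  3.3] w 0.705 g 66.5 q [-0.31  0.08  1.74 -0.    1.33 -0.45]
```

Emit:
send_rows(rows=[{"x": 0,"y": 0,"z": -0.03,"wx": 0,"wy": 0,"wz": 0,"hand": -1},{"x": 0,"y": 0,"z": -0.06,"wx": 0,"wy": 0,"wz": 0,"hand": -1},{"x": 0,"y": 0,"z": -0.1,"wx": 0,"wy": 0,"wz": 0,"hand": -1},{"x": 0,"y": 0,"z": -0.15,"wx": 0,"wy": 0,"wz": 0,"hand": -1},{"x": 0,"y": 0,"z": -0.2,"wx": 0,"wy": 0,"wz": 0,"hand": -1},{"x": 0,"y": 0,"z": -0.2,"wx": 0,"wy": 0,"wz": 0,"hand": -1},{"x": 0,"y": 0,"z": -0.15,"wx": 0,"wy": 0,"wz": 0,"hand": -1},{"x": 0,"y": 0,"z": 0,"wx": 0,"wy": 0,"wz": 0.09,"hand": -1},{"x": 0,"y": 0,"z": 0,"wx": 0,"wy": 0,"wz": 0.09,"hand": -1},{"x": 0,"y": 0,"z": 0,"wx": 0,"wy": 0,"wz": 0,"hand": -1}])

```text
time: 12.9
tool_pos: [0.5952, -0.1134, 0.279]
tool_rot: [-0.0, 0.707, 0.707, 0.0]
contact_force: [0.4, -0.8, -3.1]
gripper_width: 0.705
grasp_force: 66.1
```

```bash
python3 go.py 0.447 0.372 0.28 0; python3 -c "
from h import *
a=grab_frame('side');b=grab_frame('top')
crop(a,220,20,380,240,2.4,'pics/a.png');crop(b,270,120,430,340,2.4,'pics/b.png')
cv2.imwrite('pics/p4.png',np.hstack([cv2.imread('pics/a.png'),cv2.imread('pics/b.png')]))"
```

```text
t 12.90 pos [ 0.5952 -0.1134  0.279 ] now-axes [ 3.235 -0.992 -0.005] after-turn [ 3.236 -0.988 -0.006] turn [-0.    -0.001 -0.001] F [ 0.4 -0.8 -3.1] w 0.705 g 66.1 q [-0.31 -0.02  1.6   0.    1.55 -0.31]
```

View pics/p4.png

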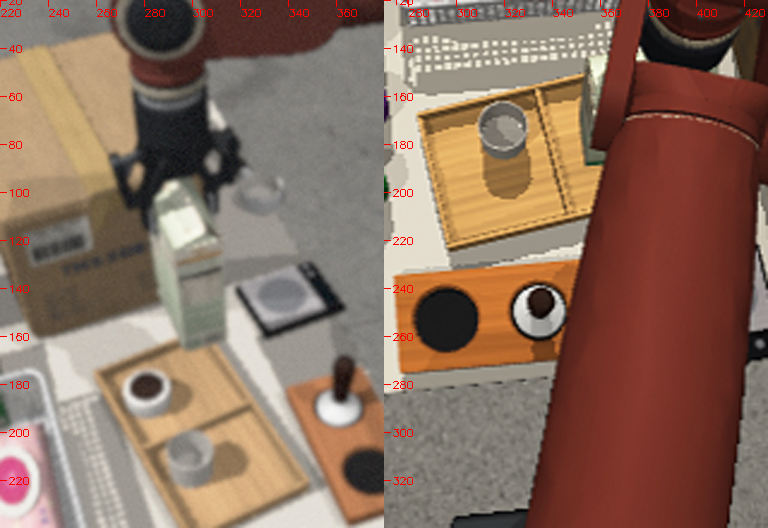

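The white carton hangs upright with its lower back-left corner at (297,165) side. The cup (299,212) and leveller (281,182) are undisturbed.

```bash
python3 -c "
from h import *
print(onz('side',(297.1,165),.141), onz('side',(313.5,158.5),.141), 'expected left y -.0554, x .6257/.5647')
"
```

```text
[ 0.61712744 -0.05444163  0.141     ] [ 0.56423763 -0.06153041  0.141     ] expected left y -.0554, x .6257/.5647
```

Emit:
send_rows(rows=[{"x": 0.08,"y": -0.02,"z": 0,"wx": 0,"wy": 0,"wz": 0,"hand": -1},{"x": 0.16,"y": -0.05,"z": 0,"wx": 0,"wy": 0,"wz": 0,"hand": -1},{"x": 0.2,"y": -0.06,"z": 0,"wx": 0,"wy": 0,"wz": 0,"hand": -1},{"x": 0.2,"y": -0.06,"z": 0,"wx": 0,"wy": 0,"wz": 0,"hand": -1},{"x": 0.2,"y": -0.06,"z": 0,"wx": 0,"wy": 0,"wz": 0,"hand": -1},{"x": 0.2,"y": -0.06,"z": 0,"wx": 0,"wy": 0,"wz": 0,"hand": -1},{"x": 0.2,"y": -0.07,"z": 0,"wx": 0,"wy": 0,"wz": 0,"hand": -1},{"x": 0.2,"y": -0.07,"z": 0,"wx": 0,"wy": 0,"wz": 0,"hand": -1},{"x": 0.2,"y": -0.07,"z": 0,"wx": 0,"wy": 0,"wz": 0,"hand": -1},{"x": 0.2,"y": -0.07,"z": 0,"wx": 0,"wy": 0,"wz": 0,"hand": -1}])

```text
time: 13.83
tool_pos: [0.5054, 0.1642, 0.2783]
tool_rot: [-0.001, 0.707, 0.708, -0.0]
contact_force: [0.3, 0.9, -4.1]
gripper_width: 0.706
grasp_force: 66.0
```

Emit:
send_rows(rows=[{"x": 0.2,"y": -0.07,"z": 0,"wx": 0,"wy": 0,"wz": 0,"hand": -1},{"x": 0.2,"y": -0.07,"z": 0,"wx": 0,"wy": 0,"wz": 0,"hand": -1},{"x": 0.2,"y": -0.06,"z": 0,"wx": 0,"wy": 0,"wz": 0,"hand": -1},{"x": 0.2,"y": -0.06,"z": 0,"wx": 0,"wy": 0,"wz": 0,"hand": -1},{"x": 0.2,"y": -0.05,"z": 0,"wx": 0,"wy": 0,"wz": 0,"hand": -1},{"x": 0.2,"y": -0.05,"z": 0,"wx": 0,"wy": 0,"wz": 0,"hand": -1},{"x": 0.12,"y": -0.02,"z": 0,"wx": 0,"wy": 0,"wz": 0,"hand": -1},{"x": 0.05,"y": 0,"z": 0,"wx": 0,"wy": 0,"wz": 0,"hand": -1},{"x": 0,"y": 0,"z": 0,"wx": 0,"wy": 0,"wz": 0,"hand": -1},{"x": 0,"y": 0,"z": 0,"wx": 0,"wy": 0,"wz": 0,"hand": -1}])

```text
time: 14.67
tool_pos: [0.4496, 0.3675, 0.2783]
tool_rot: [0.0, 0.707, 0.707, -0.001]
contact_force: [-0.1, 0.5, -2.5]
gripper_width: 0.71
grasp_force: 66.0
```

```bash
python3 go.py 0.447 0.372 0.147 0
```

```text
t 14.67 pos [0.4496 0.3675 0.2783] now-axes [ 0.031 -0.017  0.876] after-turn [ 0.03  -0.017  0.876] turn [-0.001  0.002  0.001] F [-0.1  0.5 -2.5] w 0.710 g 66.0 q [ 0.56 -0.08  1.66 -0.    1.56  0.56]
```

Emit:
send_rows(rows=[{"x": 0.045,"y": -0.015,"z": 0.1,"wx": 0,"wy": 0,"wz": 0,"hand": -1},{"x": 0,"y": 0,"z": 0.16,"wx": 0,"wy": 0,"wz": 0,"hand": -1},{"x": 0,"y": 0,"z": 0.16,"wx": 0,"wy": 0,"wz": 0,"hand": -1},{"x": 0,"y": 0,"z": 0.16,"wx": 0,"wy": 0,"wz": 0,"hand": -1},{"x": 0,"y": 0,"z": 0.12,"wx": 0,"wy": 0,"wz": 0,"hand": -1},{"x": 0,"y": 0,"z": 0.08,"wx": 0,"wy": 0,"wz": 0,"hand": -1},{"x": 0,"y": 0,"z": 0.05,"wx": 0,"wy": 0,"wz": 0,"hand": -1},{"x": 0,"y": 0,"z": 0.02,"wx": 0,"wy": 0,"wz": 0,"hand": -1},{"x": 0,"y": 0,"z": 0,"wx": 0,"wy": 0,"wz": 0,"hand": -1},{"x": 0,"y": 0,"z": 0,"wx": 0,"wy": 0,"wz": 0,"hand": -1}])

```text
time: 15.5
tool_pos: [0.4486, 0.3747, 0.1527]
tool_rot: [0.0, 0.707, 0.707, 0.001]
contact_force: [-0.1, -0.2, -2.7]
gripper_width: 0.707
grasp_force: 66.0
```

```bash
python3 go.py 0.447 0.375 0.147 0
```

```text
t 15.50 pos [0.4486 0.3747 0.1527] now-axes [ 0.002 -0.011  0.038] after-turn [ 0.002 -0.01   0.038] turn [ 0.002 -0.001 -0.001] F [-0.1 -0.2 -2.7] w 0.707 g 66.0 q [ 0.57  0.02  1.78 -0.    1.34  0.57]
```

Emit:
send_rows(rows=[{"x": 0,"y": -0.01,"z": 0.03,"wx": 0,"wy": 0,"wz": 0,"hand": -1},{"x": 0,"y": 0,"z": 0.01,"wx": 0,"wy": 0,"wz": 0,"hand": -1},{"x": 0,"y": 0,"z": 0,"wx": 0,"wy": 0,"wz": 0,"hand": -1},{"x": 0,"y": 0,"z": 0,"wx": 0,"wy": 0,"wz": 0,"hand": 1},{"x": 0,"y": 0,"z": 0,"wx": 0,"wy": 0,"wz": 0,"hand": 1},{"x": 0,"y": 0,"z": 0,"wx": 0,"wy": 0,"wz": 0,"hand": 1},{"x": 0,"y": 0,"z": 0,"wx": 0,"wy": 0,"wz": 0,"hand": 1},{"x": 0,"y": 0,"z": 0,"wx": 0,"wy": 0,"wz": 0,"hand": 1},{"x": 0,"y": 0,"z": -0.03,"wx": 0,"wy": 0,"wz": 0,"hand": 1},{"x": 0,"y": 0,"z": -0.1,"wx": 0,"wy": 0,"wz": 0,"hand": 1}])

```text
time: 16.33
tool_pos: [0.4449, 0.3736, 0.1626]
tool_rot: [-0.001, 0.707, 0.707, -0.002]
contact_force: [0.3, 0.1, 0.8]
gripper_width: 0.999
grasp_force: 0.0
```

Emit:
send_rows(rows=[{"x": 0,"y": 0,"z": -0.2,"wx": 0,"wy": 0,"wz": 0,"hand": 1},{"x": 0,"y": 0,"z": -0.25,"wx": 0,"wy": 0,"wz": 0,"hand": 1},{"x": 0,"y": 0,"z": -0.25,"wx": 0,"wy": 0,"wz": 0,"hand": 1},{"x": 0,"y": 0,"z": -0.2,"wx": 0,"wy": 0,"wz": 0,"hand": 1},{"x": -0.25,"y": 0,"z": 0,"wx": 0,"wy": 0,"wz": 0,"hand": 1},{"x": -0.25,"y": 0,"z": 0,"wx": 0,"wy": 0,"wz": 0,"hand": 1},{"x": -0.25,"y": 0,"z": 0,"wx": 0,"wy": 0,"wz": 0,"hand": 1},{"x": -0.25,"y": 0,"z": 0,"wx": 0,"wy": 0,"wz": 0,"hand": 1},{"x": -0.25,"y": 0,"z": 0,"wx": 0,"wy": 0,"wz": 0,"hand": 1},{"x": -0.25,"y": 0,"z": 0,"wx": 0,"wy": 0,"wz": 0.14,"hand": 1}])

```text
time: 17.17
tool_pos: [0.4458, 0.148, 0.3005]
tool_rot: [0.0, 0.745, 0.667, 0.0]
contact_force: [0.9, 0.5, 0.2]
gripper_width: 1.0
grasp_force: 0.0
```

Emit:
send_rows(rows=[{"x": 0,"y": 0,"z": 0,"wx": 0,"wy": 0,"wz": 0.15,"hand": 1},{"x": 0,"y": 0,"z": 0,"wx": 0,"wy": 0,"wz": 0.15,"hand": 1},{"x": 0,"y": 0,"z": 0,"wx": 0,"wy": 0,"wz": 0.15,"hand": 1},{"x": 0,"y": 0,"z": 0,"wx": 0,"wy": 0,"wz": 0.15,"hand": 1},{"x": 0,"y": 0,"z": 0,"wx": 0,"wy": 0,"wz": 0.15,"hand": 1},{"x": 0,"y": 0,"z": 0,"wx": 0,"wy": 0,"wz": 0.15,"hand": 1},{"x": 0,"y": 0,"z": 0,"wx": 0,"wy": 0,"wz": 0.15,"hand": 1},{"x": 0,"y": 0,"z": 0,"wx": 0,"wy": 0,"wz": 0.15,"hand": 1},{"x": 0,"y": 0,"z": 0,"wx": 0,"wy": 0,"wz": 0.15,"hand": 1},{"x": 0,"y": 0,"z": 0,"wx": 0,"wy": 0,"wz": 0.15,"hand": 1}])

```text
time: 18.0
tool_pos: [0.4462, 0.1495, 0.3004]
tool_rot: [-0.0, 0.99, 0.138, 0.0]
contact_force: [-0.6, -0.5, 0.7]
gripper_width: 1.003
grasp_force: 0.0
```

```bash
python3 go.py 0.641 0.034 0.12 -81.8; python3 -c "
from h import *
a=grab_frame('side');b=grab_frame('top')
crop(a,240,140,460,360,1.7,'pics/a.png');crop(b,160,140,380,360,1.7,'pics/b.png')
cv2.imwrite('pics/p5.png',np.hstack([cv2.imread('pics/a.png'),cv2.imread('pics/b.png')]))"
```

```text
t 18.00 pos [0.4462 0.1495 0.3004] now-axes [1.038 1.096 1.203] after-turn [1.175 0.947 1.203] turn [ 0.    -0.001  0.17 ] F [-0.6 -0.5  0.7] w 1.003 g 0.0 q [ 0.16 -0.36  1.87  0.    1.63  1.46]
```

View pics/p5.png

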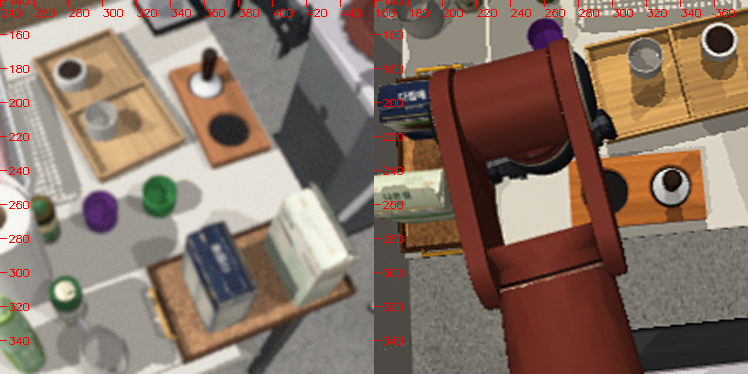

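Both cartons stand upright on the tray, at (370,300) and (425,280) side. The cup is at (320,174) top and the leveller at (363,163) top, both in view. I'll refine both, and the caddy pose.

```bash
python3 -c "
from h import *
print('cup',onz('top',(320,174),.058)[:2],onz('side',(299,210),.058)[:2],'lev',onz('top',(362.9,163.8),.042)[:2],onz('side',(281,181.3),.042)[:2])
q=np.array([onz('side',p,.028)[:2] for p in((300,245.9),(349.4,225.3),(304.7,157.6),(259.4,176.5))]);print('caddy',q.mean(0),[np.degrees(np.arctan2(*(q[(i+1)%4]-q[i])[::-1])).round(1) for i in range(4)],q.round(3).tolist())
"
```

```text
cup [0.63835375 0.02925466] [0.64770153 0.04244149] lev [ 0.66112164 -0.09388388] [ 0.6648364  -0.09048538]
caddy [ 0.62052983 -0.01237437] [np.float64(-174.8), np.float64(-82.5), np.float64(9.0), np.float64(98.9)] [[0.678, 0.14], [0.521, 0.126], [0.56, -0.171], [0.723, -0.145]]
```

Emit:
send_rows(rows=[{"x": 0,"y": 0,"z": 0,"wx": 0,"wy": 0,"wz": 0.1,"hand": 1},{"x": 0,"y": 0,"z": 0,"wx": 0,"wy": 0,"wz": 0.07,"hand": 1},{"x": 0.2,"y": 0.16,"z": 0.05,"wx": 0,"wy": 0,"wz": 0,"hand": 1},{"x": 0.2,"y": 0.16,"z": 0.1,"wx": 0,"wy": 0,"wz": 0,"hand": 1},{"x": 0.2,"y": 0.16,"z": 0.1,"wx": 0,"wy": 0,"wz": 0,"hand": 1},{"x": 0.2,"y": 0.16,"z": 0.1,"wx": 0,"wy": 0,"wz": 0,"hand": 1},{"x": 0.2,"y": 0.16,"z": 0.1,"wx": 0,"wy": 0,"wz": 0,"hand": 1},{"x": 0.17,"y": 0.14,"z": 0.15,"wx": 0,"wy": 0,"wz": 0,"hand": 1},{"x": 0,"y": 0,"z": 0,"wx": 0,"wy": 0,"wz": 0,"hand": 1},{"x": 0,"y": 0,"z": 0,"wx": 0,"wy": 0,"wz": 0,"hand": 1}])

```text
time: 18.93
tool_pos: [0.6403, 0.0352, 0.2064]
tool_rot: [-0.0, 0.997, 0.075, -0.003]
contact_force: [-0.3, 0.5, 0.1]
gripper_width: 0.997
grasp_force: 0.0
```

```bash
python3 go.py 0.641 0.034 0.02 -81.8
```

```text
t 18.93 pos [0.6403 0.0352 0.2064] now-axes [0.011 0.01  1.242] after-turn [0.003 0.008 1.243] turn [-0.002  0.008  0.009] F [-0.3  0.5  0.1] w 0.997 g 0.0 q [-0.06  0.11  1.59  0.    1.44  1.36]
```

Emit:
send_rows(rows=[{"x": 0,"y": 0.01,"z": 0.2,"wx": 0,"wy": 0,"wz": 0,"hand": 1},{"x": 0,"y": 0,"z": 0.2,"wx": 0,"wy": 0,"wz": 0,"hand": 1},{"x": 0,"y": 0,"z": 0.2,"wx": 0,"wy": 0,"wz": 0,"hand": 1},{"x": 0,"y": 0,"z": 0.2,"wx": 0,"wy": 0,"wz": 0,"hand": 1},{"x": 0,"y": 0,"z": 0.15,"wx": 0,"wy": 0,"wz": 0,"hand": 1},{"x": 0,"y": 0,"z": 0.15,"wx": 0,"wy": 0,"wz": 0,"hand": 1},{"x": 0,"y": 0,"z": 0.1,"wx": 0,"wy": 0,"wz": 0,"hand": 1},{"x": 0,"y": 0,"z": 0.04,"wx": 0,"wy": 0,"wz": 0,"hand": 1},{"x": 0,"y": 0,"z": 0,"wx": 0,"wy": 0,"wz": 0,"hand": 1},{"x": 0,"y": 0,"z": 0,"wx": 0,"wy": 0,"wz": 0,"hand": 1}])

```text
time: 19.77
tool_pos: [0.6418, 0.0349, 0.0255]
tool_rot: [0.0, 0.997, 0.075, 0.001]
contact_force: [-0.0, -0.2, 1.0]
gripper_width: 1.006
grasp_force: 0.0
```

```bash
python3 go.py 0.641 0.034 0.02 -81.8;python3 -c "
from h import *
a=grab_frame('side')
crop(a,240,130,380,260,4,'pics/p6.png')"
```

```text
t 19.77 pos [0.6418 0.0349 0.0255] now-axes [-0.006  0.005  0.037] after-turn [-0.006  0.005  0.037] turn [ 0.001 -0.003  0.009] F [-0.  -0.2  1. ] w 1.006 g 0.0 q [-0.06  0.29  1.71  0.    1.14  1.36]
```

View pics/p6.png

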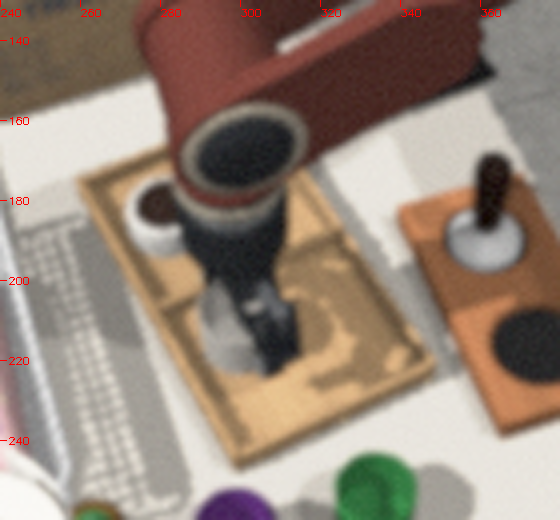

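The cup (297,213) sits between the fingers, with the near finger at (306,213). Closing, and lifting only slightly at first.

Emit:
send_rows(rows=[{"x": 0,"y": 0,"z": 0.037,"wx": 0,"wy": 0,"wz": 0,"hand": 1},{"x": 0,"y": 0,"z": 0,"wx": 0,"wy": 0,"wz": 0,"hand": 1},{"x": 0,"y": 0,"z": 0,"wx": 0,"wy": 0,"wz": 0,"hand": -1},{"x": 0,"y": 0,"z": 0,"wx": 0,"wy": 0,"wz": 0,"hand": -1},{"x": 0,"y": 0,"z": 0,"wx": 0,"wy": 0,"wz": 0,"hand": -1},{"x": 0,"y": 0,"z": 0,"wx": 0,"wy": 0,"wz": 0,"hand": -1},{"x": 0,"y": 0,"z": 0,"wx": 0,"wy": 0,"wz": 0,"hand": -1},{"x": 0,"y": 0,"z": 0,"wx": 0,"wy": 0,"wz": 0,"hand": -1},{"x": 0,"y": 0,"z": 0,"wx": 0,"wy": 0,"wz": 0,"hand": -1},{"x": 0,"y": 0,"z": -0.02,"wx": 0,"wy": 0,"wz": 0,"hand": -1}])

```text
time: 20.65
tool_pos: [0.6403, 0.0347, 0.0206]
tool_rot: [-0.0, 0.997, 0.074, -0.001]
contact_force: [-0.1, -0.6, -1.5]
gripper_width: 0.653
grasp_force: 63.6
```

```bash
python3 go.py 0.4285 -0.204 0.16 -81.8
```

```text
t 20.65 pos [0.6403 0.0347 0.0206] now-axes [-1.634  1.364 -0.927] after-turn [-1.624  1.374 -0.929] turn [-0.001  0.002  0.007] F [-0.1 -0.6 -1.5] w 0.653 g 63.6 q [-0.06  0.3   1.71  0.    1.13  1.36]
```

Emit:
send_rows(rows=[{"x": 0,"y": 0,"z": -0.06,"wx": 0,"wy": 0,"wz": 0,"hand": -1},{"x": 0,"y": 0,"z": -0.12,"wx": 0,"wy": 0,"wz": 0,"hand": -1},{"x": 0,"y": 0,"z": -0.18,"wx": 0,"wy": 0,"wz": 0,"hand": -1},{"x": 0,"y": 0,"z": -0.18,"wx": 0,"wy": 0,"wz": 0,"hand": -1},{"x": 0,"y": 0,"z": -0.18,"wx": 0,"wy": 0,"wz": 0,"hand": -1},{"x": 0,"y": 0,"z": -0.18,"wx": 0,"wy": 0,"wz": 0,"hand": -1},{"x": -0.05,"y": 0.05,"z": 0,"wx": 0,"wy": 0,"wz": 0,"hand": -1},{"x": -0.12,"y": 0.1,"z": 0,"wx": 0,"wy": 0,"wz": 0,"hand": -1},{"x": -0.15,"y": 0.12,"z": 0,"wx": 0,"wy": 0,"wz": 0,"hand": -1},{"x": -0.15,"y": 0.12,"z": 0,"wx": 0,"wy": 0,"wz": 0,"hand": -1}])

```text
time: 21.48
tool_pos: [0.5781, -0.034, 0.1552]
tool_rot: [-0.0, 0.997, 0.075, -0.001]
contact_force: [-0.5, -1.0, -1.1]
gripper_width: 0.657
grasp_force: 63.7
```

Emit:
send_rows(rows=[{"x": -0.15,"y": 0.12,"z": 0,"wx": 0,"wy": 0,"wz": 0,"hand": -1},{"x": -0.15,"y": 0.12,"z": 0,"wx": 0,"wy": 0,"wz": 0,"hand": -1},{"x": -0.15,"y": 0.13,"z": 0,"wx": 0,"wy": 0,"wz": 0,"hand": -1},{"x": -0.15,"y": 0.13,"z": 0,"wx": 0,"wy": 0,"wz": 0,"hand": -1},{"x": -0.15,"y": 0.13,"z": 0,"wx": 0,"wy": 0,"wz": 0,"hand": -1},{"x": -0.15,"y": 0.13,"z": 0,"wx": 0,"wy": 0,"wz": 0,"hand": -1},{"x": -0.15,"y": 0.13,"z": 0,"wx": 0,"wy": 0,"wz": 0,"hand": -1},{"x": -0.1,"y": 0.09,"z": 0,"wx": 0,"wy": 0,"wz": 0,"hand": -1},{"x": 0,"y": 0,"z": 0,"wx": 0,"wy": 0,"wz": 0,"hand": -1},{"x": 0,"y": 0,"z": 0,"wx": 0,"wy": 0,"wz": 0,"hand": -1}])

```text
time: 22.32
tool_pos: [0.4299, -0.2047, 0.1553]
tool_rot: [-0.001, 0.997, 0.073, -0.001]
contact_force: [0.1, 0.2, -1.3]
gripper_width: 0.654
grasp_force: 63.8
```

```bash
python3 go.py 0.4285 -0.204 0.06 -81.8;python3 -c "
from h import *
a=grab_frame('side');b=grab_frame('top')
crop(a,270,50,400,190,3,'pics/a.png');crop(b,350,150,480,290,3,'pics/b.png')
cv2.imwrite('pics/p7.png',np.hstack([cv2.imread('pics/a.png'),cv2.imread('pics/b.png')]))"
```

```text
t 22.32 pos [ 0.4299 -0.2047  0.1553] now-axes [-0.008 -0.005  0.636] after-turn [-0.009 -0.006  0.636] turn [-0.002  0.001  0.005] F [ 0.1  0.2 -1.3] w 0.654 g 63.8 q [-0.6  -0.26  2.03  0.    1.37  0.82]
```

View pics/p7.png

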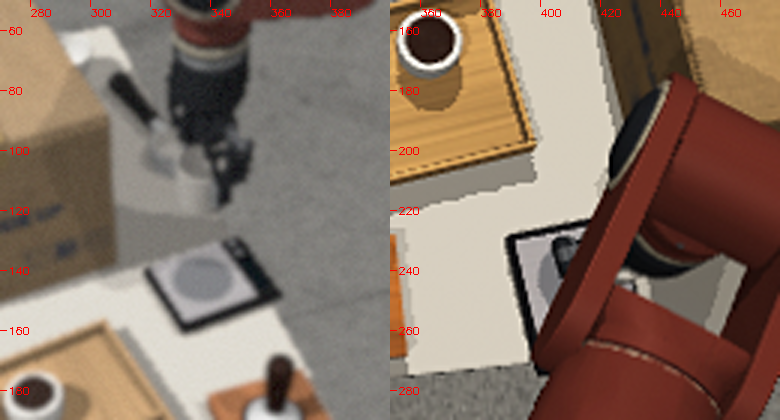

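```bash
python3 -c "
from h import *
c=np.array([.4299,-.2047,0])
for z in (.145,.195): 
  P=np.array([proj('side',c+[.029*np.cos(t),.029*np.sin(t),z]) for t in np.linspace(0,6.28,60)])
  print(z,'px x range',P[:,0].min(),P[:,0].max(),'y',P[:,1].min(),P[:,1].max())
"
```

```text
0.145 px x range 329.1241504139265 347.13322195509977 y 109.34053916174125 121.63137584683224
0.195 px x range 329.3130038776208 347.94806641260317 y 97.16068151486827 109.49868114462609
```

The cup hangs upright over the scale, centred in the fingers: its left edge is at 328.7 and I predicted 329.1. Lowering.

Emit:
send_rows(rows=[{"x": -0.01,"y": -0.005,"z": 0.1,"wx": 0,"wy": 0,"wz": 0,"hand": -1},{"x": 0,"y": 0,"z": 0.15,"wx": 0,"wy": 0,"wz": 0,"hand": -1},{"x": 0,"y": 0,"z": 0.15,"wx": 0,"wy": 0,"wz": 0,"hand": -1},{"x": 0,"y": 0,"z": 0.15,"wx": 0,"wy": 0,"wz": 0,"hand": -1},{"x": 0,"y": 0,"z": 0.1,"wx": 0,"wy": 0,"wz": 0,"hand": -1},{"x": 0,"y": 0,"z": 0.06,"wx": 0,"wy": 0,"wz": 0,"hand": -1},{"x": 0,"y": 0,"z": 0.03,"wx": 0,"wy": 0,"wz": 0,"hand": -1},{"x": 0,"y": 0,"z": 0.02,"wx": 0,"wy": 0,"wz": 0,"hand": -1},{"x": 0,"y": 0,"z": 0,"wx": 0,"wy": 0,"wz": 0,"hand": -1},{"x": 0,"y": 0,"z": 0,"wx": 0,"wy": 0,"wz": 0,"hand": -1}])

```text
time: 23.25
tool_pos: [0.4304, -0.2044, 0.0433]
tool_rot: [0.001, 0.997, 0.075, 0.001]
contact_force: [-0.3, 0.7, -1.3]
gripper_width: 0.653
grasp_force: 63.8
```

```bash
python3 go.py 0.4285 -0.204 0.0335 -81.8
```

```text
t 23.25 pos [ 0.4304 -0.2044  0.0433] now-axes [-0.012 -0.005  0.065] after-turn [-0.012 -0.005  0.065] turn [ 0.001 -0.002  0.008] F [-0.3  0.7 -1.3] w 0.653 g 63.8 q [-0.6  -0.11  2.1   0.    1.14  0.82]
```

Emit:
send_rows(rows=[{"x": -0.005,"y": -0.005,"z": 0.04,"wx": 0,"wy": 0,"wz": 0,"hand": -1},{"x": 0,"y": 0,"z": 0.025,"wx": 0,"wy": 0,"wz": 0,"hand": -1},{"x": 0,"y": 0,"z": 0.01,"wx": 0,"wy": 0,"wz": 0,"hand": -1},{"x": 0,"y": 0,"z": 0,"wx": 0,"wy": 0,"wz": 0,"hand": -1},{"x": 0,"y": 0,"z": 0,"wx": 0,"wy": 0,"wz": 0,"hand": -1},{"x": 0,"y": 0,"z": 0,"wx": 0,"wy": 0,"wz": 0,"hand": -1},{"x": 0,"y": 0,"z": 0,"wx": 0,"wy": 0,"wz": 0,"hand": -1},{"x": 0,"y": 0,"z": 0,"wx": 0,"wy": 0,"wz": 0,"hand": -1},{"x": 0,"y": 0,"z": 0,"wx": 0,"wy": 0,"wz": 0,"hand": -1},{"x": 0,"y": 0,"z": 0,"wx": 0,"wy": 0,"wz": 0,"hand": -1}])

```text
time: 24.08
tool_pos: [0.4294, -0.2039, 0.0332]
tool_rot: [0.0, 0.997, 0.074, 0.0]
contact_force: [-5.4, 3.6, 12.2]
gripper_width: 0.653
grasp_force: 64.9
```

```bash
python3 go.py 0.4285 -0.204 0.0335 -81.8
```

```text
t 24.08 pos [ 0.4294 -0.2039  0.0332] now-axes [-0.006 -0.    -0.002] after-turn [-0.006 -0.    -0.002] turn [ 0.    -0.001  0.008] F [-5.4  3.6 12.2] w 0.653 g 64.9 q [-0.6  -0.09  2.11  0.    1.12  0.82]
```

Emit:
send_rows(rows=[{"x": 0,"y": 0,"z": -0.005,"wx": 0,"wy": 0,"wz": 0,"hand": 1},{"x": 0,"y": 0,"z": 0,"wx": 0,"wy": 0,"wz": 0,"hand": 1},{"x": 0,"y": 0,"z": 0,"wx": 0,"wy": 0,"wz": 0,"hand": 1},{"x": 0,"y": 0,"z": 0,"wx": 0,"wy": 0,"wz": 0,"hand": 1},{"x": 0,"y": 0,"z": 0,"wx": 0,"wy": 0,"wz": 0,"hand": 1},{"x": 0,"y": 0,"z": -0.05,"wx": 0,"wy": 0,"wz": 0,"hand": 1},{"x": 0,"y": 0,"z": -0.1,"wx": 0,"wy": 0,"wz": 0,"hand": 1},{"x": 0,"y": 0,"z": -0.2,"wx": 0,"wy": 0,"wz": 0,"hand": 1},{"x": 0,"y": 0,"z": -0.25,"wx": 0,"wy": 0,"wz": 0,"hand": 1},{"x": 0,"y": 0,"z": -0.25,"wx": 0,"wy": 0,"wz": 0,"hand": 1}])

```text
time: 24.92
tool_pos: [0.4279, -0.2029, 0.1602]
tool_rot: [-0.001, 0.997, 0.074, -0.001]
contact_force: [1.0, -0.6, 0.8]
gripper_width: 1.001
grasp_force: 0.0
```

```bash
python3 go.py 0.661 -0.094 0.15 -81.8
```

```text
t 24.92 pos [ 0.4279 -0.2029  0.1602] now-axes [ 1.645 -0.487  0.066] after-turn [ 1.642 -0.497  0.068] turn [-0.002  0.002  0.008] F [ 1.  -0.6  0.8] w 1.001 g 0.0 q [-0.6  -0.27  2.03  0.    1.38  0.82]
```

Emit:
send_rows(rows=[{"x": 0.22,"y": -0.07,"z": 0,"wx": 0,"wy": 0,"wz": 0,"hand": 1},{"x": 0.22,"y": -0.07,"z": 0,"wx": 0,"wy": 0,"wz": 0,"hand": 1},{"x": 0.22,"y": -0.07,"z": 0,"wx": 0,"wy": 0,"wz": 0,"hand": 1},{"x": 0.22,"y": -0.07,"z": 0,"wx": 0,"wy": 0,"wz": 0,"hand": 1},{"x": 0.22,"y": -0.07,"z": 0,"wx": 0,"wy": 0,"wz": 0,"hand": 1},{"x": 0.22,"y": -0.07,"z": 0,"wx": 0,"wy": 0,"wz": 0,"hand": 1},{"x": 0.22,"y": -0.05,"z": 0,"wx": 0,"wy": 0,"wz": 0,"hand": 1},{"x": 0.1,"y": -0.02,"z": 0,"wx": 0,"wy": 0,"wz": 0,"hand": 1},{"x": 0,"y": 0,"z": 0,"wx": 0,"wy": 0,"wz": 0,"hand": 1},{"x": 0,"y": 0,"z": 0,"wx": 0,"wy": 0,"wz": 0,"hand": 1}])

```text
time: 25.75
tool_pos: [0.6612, -0.0939, 0.1592]
tool_rot: [0.0, 0.997, 0.075, -0.0]
contact_force: [0.2, 0.2, -0.2]
gripper_width: 0.999
grasp_force: 0.0
```

```bash
python3 go.py 0.661 -0.094 0.014 -81.8; python3 -c "
from h import *
a=grab_frame('side');b=grab_frame('top')
crop(a,250,70,400,260,2.6,'pics/a.png');crop(b,280,110,430,300,2.6,'pics/b.png')
cv2.imwrite('pics/p8.png',np.hstack([cv2.imread('pics/a.png'),cv2.imread('pics/b.png')]))"
```

```text
t 25.75 pos [ 0.6612 -0.0939  0.1592] now-axes [-0.     0.     0.968] after-turn [-0.001  0.     0.968] turn [-0.     0.001  0.009] F [ 0.2  0.2 -0.2] w 0.999 g 0.0 q [-0.25  0.2   1.57 -0.    1.37  1.17]
```

View pics/p8.png

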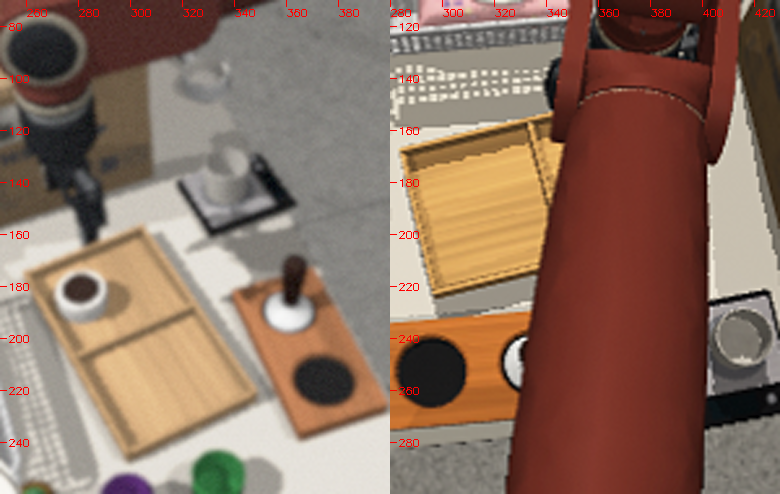

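The cup is upright on the plate, with its rim at (416,240) top. The leveller is at (281,182) side, below the fingers. Descending.

Emit:
send_rows(rows=[{"x": 0,"y": 0,"z": 0.15,"wx": 0,"wy": 0,"wz": 0,"hand": 1},{"x": 0,"y": 0,"z": 0.2,"wx": 0,"wy": 0,"wz": 0,"hand": 1},{"x": 0,"y": 0,"z": 0.2,"wx": 0,"wy": 0,"wz": 0,"hand": 1},{"x": 0,"y": 0,"z": 0.15,"wx": 0,"wy": 0,"wz": 0,"hand": 1},{"x": 0,"y": 0,"z": 0.12,"wx": 0,"wy": 0,"wz": 0,"hand": 1},{"x": 0,"y": 0,"z": 0.08,"wx": 0,"wy": 0,"wz": 0,"hand": 1},{"x": 0,"y": 0,"z": 0.03,"wx": 0,"wy": 0,"wz": 0,"hand": 1},{"x": 0,"y": 0,"z": 0,"wx": 0,"wy": 0,"wz": 0,"hand": 1},{"x": 0,"y": 0,"z": 0,"wx": 0,"wy": 0,"wz": 0,"hand": 1},{"x": 0,"y": 0,"z": 0,"wx": 0,"wy": 0,"wz": 0,"hand": 1}])

```text
time: 26.68
tool_pos: [0.6623, -0.0948, 0.0219]
tool_rot: [0.0, 0.997, 0.074, 0.001]
contact_force: [0.1, 0.0, 0.5]
gripper_width: 1.002
grasp_force: 0.0
```

```bash
python3 go.py 0.661 -0.094 0.014 -81.8; python3 -c "
from h import *
print('cup rim',onz('top',(415.8,239.6),.072)[:2],onz('side',(250+230/2.6,70+157/2.6),.072)[:2])"
```

```text
t 26.68 pos [ 0.6623 -0.0948  0.0219] now-axes [-0.008 -0.006  0.052] after-turn [-0.008 -0.006  0.052] turn [ 0.002 -0.004  0.007] F [0.1 0.  0.5] w 1.002 g 0.0 q [-0.25  0.35  1.64  0.    1.15  1.17]
cup rim [ 0.43018476 -0.20246284] [ 0.42424358 -0.20966607]
```

Emit:
send_rows(rows=[{"x": 0,"y": 0,"z": 0.05,"wx": 0,"wy": 0,"wz": 0,"hand": 1},{"x": 0,"y": 0,"z": 0,"wx": 0,"wy": 0,"wz": 0,"hand": 1},{"x": 0,"y": 0,"z": 0,"wx": 0,"wy": 0,"wz": 0,"hand": -1},{"x": 0,"y": 0,"z": 0,"wx": 0,"wy": 0,"wz": 0,"hand": -1},{"x": 0,"y": 0,"z": 0,"wx": 0,"wy": 0,"wz": 0,"hand": -1},{"x": 0,"y": 0,"z": 0,"wx": 0,"wy": 0,"wz": 0,"hand": -1},{"x": 0,"y": 0,"z": 0,"wx": 0,"wy": 0,"wz": 0,"hand": -1},{"x": 0,"y": 0,"z": 0,"wx": 0,"wy": 0,"wz": 0,"hand": -1},{"x": 0,"y": 0,"z": 0,"wx": 0,"wy": 0,"wz": 0,"hand": -1},{"x": 0,"y": 0,"z": 0,"wx": 0,"wy": 0,"wz": 0,"hand": -1}])

```text
time: 27.52
tool_pos: [0.6616, -0.0944, 0.0129]
tool_rot: [0.0, 0.997, 0.074, 0.001]
contact_force: [1.4, -0.2, 3.0]
gripper_width: 0.707
grasp_force: 66.0
```

```bash
python3 go.py 0.661 -0.094 0.014 -81.8
```

```text
t 27.52 pos [ 0.6616 -0.0944  0.0129] now-axes [-0.004 -0.003 -0.007] after-turn [-0.004 -0.003 -0.007] turn [ 0.001 -0.001  0.008] F [ 1.4 -0.2  3. ] w 0.707 g 66.0 q [-0.25  0.36  1.64 -0.    1.13  1.17]
```

Emit:
send_rows(rows=[{"x": 0,"y": 0,"z": -0.03,"wx": 0,"wy": 0,"wz": 0,"hand": -1},{"x": 0,"y": 0,"z": -0.08,"wx": 0,"wy": 0,"wz": 0,"hand": -1},{"x": 0,"y": 0,"z": -0.15,"wx": 0,"wy": 0,"wz": 0,"hand": -1},{"x": 0,"y": 0,"z": -0.2,"wx": 0,"wy": 0,"wz": 0,"hand": -1},{"x": 0,"y": 0,"z": -0.2,"wx": 0,"wy": 0,"wz": 0,"hand": -1},{"x": 0,"y": 0,"z": -0.2,"wx": 0,"wy": 0,"wz": 0,"hand": -1},{"x": 0,"y": 0,"z": -0.2,"wx": 0,"wy": 0,"wz": 0,"hand": -1},{"x": 0,"y": 0,"z": -0.1,"wx": 0,"wy": 0,"wz": 0,"hand": -1},{"x": 0,"y": 0,"z": 0,"wx": 0,"wy": 0,"wz": 0,"hand": -1},{"x": 0,"y": 0,"z": 0,"wx": 0,"wy": 0,"wz": 0,"hand": -1}])

```text
time: 28.35
tool_pos: [0.6609, -0.0942, 0.1863]
tool_rot: [0.0, 0.997, 0.074, 0.0]
contact_force: [-0.5, -0.3, -4.0]
gripper_width: 0.708
grasp_force: 65.7
```

```bash
python3 go.py 0.433 0.116 0.18 -40
```

```text
t 28.35 pos [ 0.6609 -0.0942  0.1863] now-axes [-1.295 -1.612  0.041] after-turn [ 0.097 -2.065  0.042] turn [ 0.    -0.    -0.921] F [-0.5 -0.3 -4. ] w 0.708 g 65.7 q [-0.25  0.18  1.55  0.    1.41  1.17]
```

Emit:
send_rows(rows=[{"x": -0.06,"y": -0.08,"z": 0,"wx": 0,"wy": 0,"wz": 0,"hand": -1},{"x": -0.13,"y": -0.16,"z": 0,"wx": 0,"wy": 0,"wz": 0,"hand": -1},{"x": -0.14,"y": -0.17,"z": 0,"wx": 0,"wy": 0,"wz": 0,"hand": -1},{"x": -0.14,"y": -0.17,"z": 0,"wx": 0,"wy": 0,"wz": 0,"hand": -1},{"x": -0.14,"y": -0.17,"z": 0,"wx": 0,"wy": 0,"wz": 0,"hand": -1},{"x": -0.14,"y": -0.17,"z": 0,"wx": 0,"wy": 0,"wz": 0,"hand": -1},{"x": -0.14,"y": -0.17,"z": 0,"wx": 0,"wy": 0,"wz": 0,"hand": -1},{"x": -0.14,"y": -0.17,"z": 0,"wx": 0,"wy": 0,"wz": 0,"hand": -1},{"x": -0.14,"y": -0.17,"z": 0,"wx": 0,"wy": 0,"wz": 0,"hand": -1},{"x": -0.09,"y": -0.13,"z": 0,"wx": 0,"wy": 0,"wz": 0,"hand": -1}])

```text
time: 29.18
tool_pos: [0.4353, 0.1101, 0.1822]
tool_rot: [-0.0, 0.997, 0.075, -0.004]
contact_force: [0.1, 0.8, -3.4]
gripper_width: 0.707
grasp_force: 65.8
```

Emit:
send_rows(rows=[{"x": -0.03,"y": -0.05,"z": 0,"wx": 0,"wy": 0,"wz": 0,"hand": -1},{"x": 0,"y": 0,"z": 0,"wx": 0,"wy": 0,"wz": -0.13,"hand": -1},{"x": 0,"y": 0,"z": 0,"wx": 0,"wy": 0,"wz": -0.13,"hand": -1},{"x": 0,"y": 0,"z": 0,"wx": 0,"wy": 0,"wz": -0.13,"hand": -1},{"x": 0,"y": 0,"z": 0,"wx": 0,"wy": 0,"wz": -0.13,"hand": -1},{"x": 0,"y": 0,"z": 0,"wx": 0,"wy": 0,"wz": -0.13,"hand": -1},{"x": 0,"y": 0,"z": 0,"wx": 0,"wy": 0,"wz": -0.13,"hand": -1},{"x": 0,"y": 0,"z": 0,"wx": 0,"wy": 0,"wz": -0.13,"hand": -1},{"x": 0,"y": 0,"z": 0,"wx": 0,"wy": 0,"wz": 0,"hand": -1},{"x": 0,"y": 0,"z": 0,"wx": 0,"wy": 0,"wz": 0,"hand": -1}])

```text
time: 30.02
tool_pos: [0.4332, 0.1154, 0.1843]
tool_rot: [-0.0, 0.909, 0.417, -0.002]
contact_force: [-1.0, -0.2, -2.8]
gripper_width: 0.709
grasp_force: 65.8
```

```bash
python3 go.py 0.433 0.116 0.06 -40; python3 -c "
from h import *
a=grab_frame('side');b=grab_frame('top')
crop(a,310,130,430,250,3.2,'pics/a.png');crop(b,260,190,380,310,3.2,'pics/b.png')
cv2.imwrite('pics/p9.png',np.hstack([cv2.imread('pics/a.png'),cv2.imread('pics/b.png')]))"
```

```text
t 30.02 pos [0.4332 0.1154 0.1843] now-axes [ 0.004 -0.002  0.829] after-turn [ 0.002 -0.003  0.829] turn [-0.003  0.003 -0.015] F [-1.  -0.2 -2.8] w 0.709 g 65.8 q [ 0.09 -0.36  2.06 -0.    1.44  0.8 ]
```

View pics/p9.png

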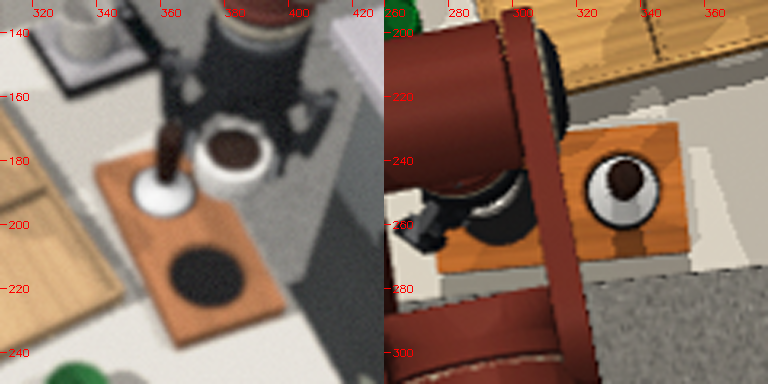

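```bash
python3 -c "
from h import *
print('held top seen',onz('side',(382.8,176.9),.2134)[:2],'recess side',onz('side',(374.4,216.3),.024)[:2])"
```

```text
held top seen [0.43681516 0.12063309] recess side [0.43719167 0.12046642]
```

Emit:
send_rows(rows=[{"x": 0,"y": 0,"z": 0.1,"wx": 0,"wy": 0,"wz": 0,"hand": -1},{"x": 0,"y": 0,"z": 0.15,"wx": 0,"wy": 0,"wz": 0,"hand": -1},{"x": 0,"y": 0,"z": 0.18,"wx": 0,"wy": 0,"wz": 0,"hand": -1},{"x": 0,"y": 0,"z": 0.15,"wx": 0,"wy": 0,"wz": 0,"hand": -1},{"x": 0,"y": 0,"z": 0.12,"wx": 0,"wy": 0,"wz": 0,"hand": -1},{"x": 0,"y": 0,"z": 0.1,"wx": 0,"wy": 0,"wz": 0,"hand": -1},{"x": 0,"y": 0,"z": 0.06,"wx": 0,"wy": 0,"wz": 0,"hand": -1},{"x": 0,"y": 0,"z": 0.02,"wx": 0,"wy": 0,"wz": 0,"hand": -1},{"x": 0,"y": 0,"z": 0,"wx": 0,"wy": 0,"wz": 0,"hand": -1},{"x": 0,"y": 0,"z": 0,"wx": 0,"wy": 0,"wz": 0,"hand": -1}])

```text
time: 30.95
tool_pos: [0.4346, 0.1159, 0.0551]
tool_rot: [0.0, 0.908, 0.418, 0.001]
contact_force: [-0.5, 0.7, -3.3]
gripper_width: 0.708
grasp_force: 65.8
```

```bash
python3 go.py 0.433 0.116 0.021 -40
```

```text
t 30.95 pos [0.4346 0.1159 0.0551] now-axes [-0.006 -0.009  0.227] after-turn [-0.006 -0.009  0.227] turn [ 0.001 -0.001 -0.012] F [-0.5  0.7 -3.3] w 0.708 g 65.8 q [ 0.09 -0.2   2.16 -0.    1.18  0.8 ]
```

Emit:
send_rows(rows=[{"x": 0,"y": 0,"z": 0.08,"wx": 0,"wy": 0,"wz": 0,"hand": -1},{"x": 0,"y": 0,"z": 0.08,"wx": 0,"wy": 0,"wz": 0,"hand": -1},{"x": 0,"y": 0,"z": 0.05,"wx": 0,"wy": 0,"wz": 0,"hand": -1},{"x": 0,"y": 0,"z": 0.015,"wx": 0,"wy": 0,"wz": 0,"hand": -1},{"x": 0,"y": 0,"z": 0,"wx": 0,"wy": 0,"wz": 0,"hand": -1},{"x": 0,"y": 0,"z": 0,"wx": 0,"wy": 0,"wz": 0,"hand": -1},{"x": 0,"y": 0,"z": 0,"wx": 0,"wy": 0,"wz": 0,"hand": -1},{"x": 0,"y": 0,"z": 0,"wx": 0,"wy": 0,"wz": 0,"hand": -1},{"x": 0,"y": 0,"z": 0,"wx": 0,"wy": 0,"wz": 0,"hand": -1},{"x": 0,"y": 0,"z": 0,"wx": 0,"wy": 0,"wz": 0,"hand": -1}])

```text
time: 31.78
tool_pos: [0.4341, 0.1158, 0.021]
tool_rot: [0.0, 0.908, 0.419, 0.0]
contact_force: [-0.7, 0.1, -3.6]
gripper_width: 0.71
grasp_force: 65.8
```

```bash
python3 go.py 0.433 0.116 0.021 -40
```

```text
t 31.78 pos [0.4341 0.1158 0.021 ] now-axes [-0.004 -0.006 -0.   ] after-turn [-0.004 -0.007 -0.   ] turn [ 0.001 -0.001 -0.011] F [-0.7  0.1 -3.6] w 0.710 g 65.8 q [ 0.09 -0.14  2.18 -0.    1.1   0.8 ]
```

Not in contact yet and inside the recess. I'll lower 1 mm and release.

Emit:
send_rows(rows=[{"x": 0,"y": 0,"z": 0.008,"wx": 0,"wy": 0,"wz": 0,"hand": -1},{"x": 0,"y": 0,"z": 0,"wx": 0,"wy": 0,"wz": 0,"hand": -1},{"x": 0,"y": 0,"z": 0,"wx": 0,"wy": 0,"wz": 0,"hand": 1},{"x": 0,"y": 0,"z": 0,"wx": 0,"wy": 0,"wz": 0,"hand": 1},{"x": 0,"y": 0,"z": 0,"wx": 0,"wy": 0,"wz": 0,"hand": 1},{"x": 0,"y": 0,"z": 0,"wx": 0,"wy": 0,"wz": 0,"hand": 1},{"x": 0,"y": 0,"z": 0,"wx": 0,"wy": 0,"wz": 0,"hand": 1},{"x": 0,"y": 0,"z": -0.05,"wx": 0,"wy": 0,"wz": 0,"hand": 1},{"x": 0,"y": 0,"z": -0.1,"wx": 0,"wy": 0,"wz": 0,"hand": 1},{"x": 0,"y": 0,"z": -0.2,"wx": 0,"wy": 0,"wz": 0,"hand": 1}])

```text
time: 32.62
tool_pos: [0.4308, 0.1155, 0.0695]
tool_rot: [-0.001, 0.908, 0.419, -0.004]
contact_force: [-0.3, 0.2, -0.0]
gripper_width: 1.0
grasp_force: 0.0
```

Emit:
send_rows(rows=[{"x": 0,"y": 0,"z": -0.25,"wx": 0,"wy": 0,"wz": -0.1,"hand": 1},{"x": 0,"y": 0,"z": -0.25,"wx": 0,"wy": 0,"wz": -0.15,"hand": 1},{"x": 0,"y": 0,"z": -0.25,"wx": 0,"wy": 0,"wz": -0.15,"hand": 1},{"x": 0,"y": 0,"z": -0.25,"wx": 0,"wy": 0,"wz": -0.15,"hand": 1},{"x": 0,"y": 0,"z": -0.25,"wx": 0,"wy": 0,"wz": -0.15,"hand": 1},{"x": 0,"y": 0,"z": -0.25,"wx": 0,"wy": 0,"wz": -0.15,"hand": 1},{"x": 0,"y": 0,"z": -0.2,"wx": 0,"wy": 0,"wz": -0.1,"hand": 1},{"x": 0,"y": 0,"z": 0,"wx": 0,"wy": 0,"wz": 0,"hand": 1},{"x": 0,"y": 0,"z": 0,"wx": 0,"wy": 0,"wz": 0,"hand": 1},{"x": 0,"y": 0,"z": 0,"wx": 0,"wy": 0,"wz": 0,"hand": 1}])

```text
time: 33.45
tool_pos: [0.4335, 0.1158, 0.3264]
tool_rot: [-0.0, 0.693, 0.721, -0.0]
contact_force: [-0.4, -0.7, -1.1]
gripper_width: 0.996
grasp_force: 0.0
```

```bash
python3 go.py 0.447 0.374 0.3 0; python3 -c "
from h import *
a=grab_frame('side');b=grab_frame('top')
cv2.imwrite('pics/side_r.png',a)
crop(a,240,110,460,350,1.8,'pics/a.png');crop(b,160,140,370,380,1.8,'pics/b.png')
cv2.imwrite('pics/p10.png',np.hstack([cv2.imread('pics/a.png'),cv2.imread('pics/b.png')]))"
```

```text
t 33.45 pos [0.4335 0.1158 0.3264] now-axes [1.717 0.156 0.176] after-turn [1.721 0.09  0.176] turn [-0.001  0.     0.049] F [-0.4 -0.7 -1.1] w 0.996 g 0.0 q [ 0.09 -0.42  1.87  0.    1.69  0.06]
```

View pics/p10.png

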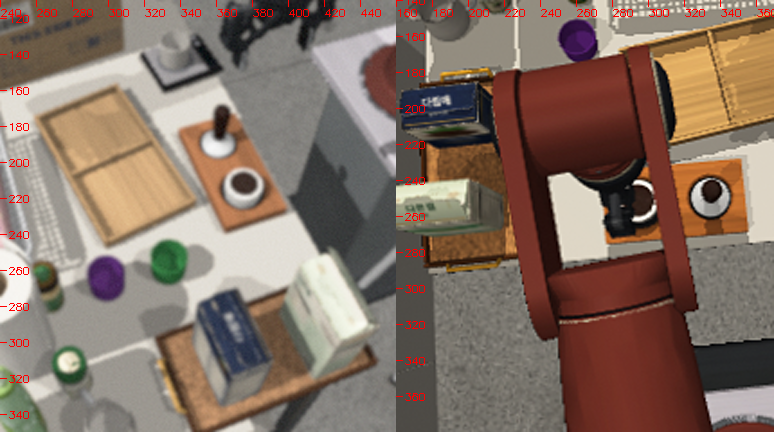

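The leveller lies in the recess at (375,214) side, and the tamper, cup and both cartons are in place. Next I return the white carton.

Emit:
send_rows(rows=[{"x": 0,"y": 0,"z": 0,"wx": 0,"wy": 0,"wz": 0.049,"hand": 1},{"x": 0.22,"y": 0.01,"z": 0,"wx": 0,"wy": 0,"wz": 0,"hand": 1},{"x": 0.25,"y": 0.01,"z": 0,"wx": 0,"wy": 0,"wz": 0,"hand": 1},{"x": 0.25,"y": 0.01,"z": 0,"wx": 0,"wy": 0,"wz": 0,"hand": 1},{"x": 0.25,"y": 0.01,"z": 0,"wx": 0,"wy": 0,"wz": 0,"hand": 1},{"x": 0.25,"y": 0.02,"z": 0,"wx": 0,"wy": 0,"wz": 0,"hand": 1},{"x": 0.25,"y": 0.02,"z": 0,"wx": 0,"wy": 0,"wz": 0,"hand": 1},{"x": 0.25,"y": 0,"z": 0,"wx": 0,"wy": 0,"wz": 0,"hand": 1},{"x": 0,"y": 0,"z": 0.1,"wx": 0,"wy": 0,"wz": 0,"hand": 1},{"x": 0,"y": 0,"z": 0,"wx": 0,"wy": 0,"wz": 0,"hand": 1}])

```text
time: 34.38
tool_pos: [0.4438, 0.3744, 0.3064]
tool_rot: [-0.001, 0.706, 0.708, -0.004]
contact_force: [-0.1, -0.4, -1.4]
gripper_width: 1.001
grasp_force: 0.0
```

```bash
python3 go.py 0.446 0.374 0.147 0
```

```text
t 34.38 pos [0.4438 0.3744 0.3064] now-axes [0.003 0.023 1.063] after-turn [-0.003  0.015  1.063] turn [-0.009  0.006  0.004] F [-0.1 -0.4 -1.4] w 1.001 g 0.0 q [ 0.57 -0.08  1.62 -0.    1.61  0.57]
```

Emit:
send_rows(rows=[{"x": 0,"y": 0.01,"z": 0.15,"wx": 0,"wy": 0,"wz": 0,"hand": 1},{"x": 0,"y": 0,"z": 0.15,"wx": 0,"wy": 0,"wz": 0,"hand": 1},{"x": 0,"y": 0,"z": 0.15,"wx": 0,"wy": 0,"wz": 0,"hand": 1},{"x": 0,"y": 0,"z": 0.15,"wx": 0,"wy": 0,"wz": 0,"hand": 1},{"x": 0,"y": 0,"z": 0.15,"wx": 0,"wy": 0,"wz": 0,"hand": 1},{"x": 0,"y": 0,"z": 0.15,"wx": 0,"wy": 0,"wz": 0,"hand": 1},{"x": 0,"y": 0,"z": 0.08,"wx": 0,"wy": 0,"wz": 0,"hand": 1},{"x": 0,"y": 0,"z": 0.03,"wx": 0,"wy": 0,"wz": 0,"hand": 1},{"x": 0,"y": 0,"z": 0,"wx": 0,"wy": 0,"wz": 0,"hand": 1},{"x": 0,"y": 0,"z": 0,"wx": 0,"wy": 0,"wz": 0,"hand": 1}])

```text
time: 35.22
tool_pos: [0.4477, 0.3737, 0.1613]
tool_rot: [0.0, 0.707, 0.707, 0.0]
contact_force: [0.4, -0.1, -0.2]
gripper_width: 1.001
grasp_force: 0.0
```

```bash
python3 go.py 0.446 0.374 0.147 0
```

```text
t 35.22 pos [0.4477 0.3737 0.1613] now-axes [ 0.002 -0.011  0.095] after-turn [ 0.002 -0.011  0.095] turn [ 0.001 -0.001  0.   ] F [ 0.4 -0.1 -0.2] w 1.001 g 0.0 q [ 0.57  0.01  1.78 -0.    1.35  0.57]
```

Emit:
send_rows(rows=[{"x": 0,"y": 0,"z": 0.06,"wx": 0,"wy": 0,"wz": 0,"hand": 1},{"x": 0,"y": 0,"z": 0.04,"wx": 0,"wy": 0,"wz": 0,"hand": 1},{"x": 0,"y": 0,"z": 0,"wx": 0,"wy": 0,"wz": 0,"hand": 1},{"x": 0,"y": 0,"z": 0,"wx": 0,"wy": 0,"wz": 0,"hand": -1},{"x": 0,"y": 0,"z": 0,"wx": 0,"wy": 0,"wz": 0,"hand": -1},{"x": 0,"y": 0,"z": 0,"wx": 0,"wy": 0,"wz": 0,"hand": -1},{"x": 0,"y": 0,"z": 0,"wx": 0,"wy": 0,"wz": 0,"hand": -1},{"x": 0,"y": 0,"z": 0,"wx": 0,"wy": 0,"wz": 0,"hand": -1},{"x": 0,"y": 0,"z": 0,"wx": 0,"wy": 0,"wz": 0,"hand": -1},{"x": 0,"y": 0,"z": 0,"wx": 0,"wy": 0,"wz": 0,"hand": -1}])

```text
time: 36.05
tool_pos: [0.4474, 0.3741, 0.146]
tool_rot: [0.0, 0.707, 0.707, 0.0]
contact_force: [-1.7, -0.3, 3.7]
gripper_width: 0.704
grasp_force: 66.3
```

```bash
python3 go.py 0.446 0.374 0.147 0
```

```text
t 36.05 pos [0.4474 0.3741 0.146 ] now-axes [-0.    -0.009 -0.007] after-turn [-0.    -0.009 -0.007] turn [ 0.001 -0.001  0.001] F [-1.7 -0.3  3.7] w 0.704 g 66.3 q [0.57 0.02 1.79 0.   1.33 0.57]
```

Emit:
send_rows(rows=[{"x": 0,"y": 0,"z": -0.03,"wx": 0,"wy": 0,"wz": 0,"hand": -1},{"x": 0,"y": 0,"z": -0.08,"wx": 0,"wy": 0,"wz": 0,"hand": -1},{"x": 0,"y": 0,"z": -0.15,"wx": 0,"wy": 0,"wz": 0,"hand": -1},{"x": 0,"y": 0,"z": -0.2,"wx": 0,"wy": 0,"wz": 0,"hand": -1},{"x": 0,"y": 0,"z": -0.2,"wx": 0,"wy": 0,"wz": 0,"hand": -1},{"x": 0,"y": 0,"z": -0.2,"wx": 0,"wy": 0,"wz": 0,"hand": -1},{"x": 0,"y": 0,"z": -0.1,"wx": 0,"wy": 0,"wz": 0,"hand": -1},{"x": -0.05,"y": 0,"z": 0,"wx": 0,"wy": 0,"wz": 0,"hand": -1},{"x": -0.12,"y": 0,"z": 0,"wx": 0,"wy": 0,"wz": 0,"hand": -1},{"x": -0.18,"y": 0.0,"z": 0,"wx": 0,"wy": 0,"wz": 0,"hand": -1}])

```text
time: 36.88
tool_pos: [0.4463, 0.321, 0.287]
tool_rot: [-0.001, 0.706, 0.708, -0.001]
contact_force: [-0.4, -0.4, -3.0]
gripper_width: 0.705
grasp_force: 65.8
```

```bash
python3 go.py 0.5955 -0.1141 0.29 8.2
```

```text
t 36.88 pos [0.4463 0.321  0.287 ] now-axes [-2.904  0.986 -0.019] after-turn [-3.013  0.571 -0.02 ] turn [-0.004  0.001 -0.179] F [-0.4 -0.4 -3. ] w 0.705 g 65.8 q [ 0.49 -0.15  1.72  0.    1.58  0.49]
```

Emit:
send_rows(rows=[{"x": -0.2,"y": 0.02,"z": 0,"wx": 0,"wy": 0,"wz": -0.09,"hand": -1},{"x": -0.2,"y": 0.03,"z": 0,"wx": 0,"wy": 0,"wz": -0.089,"hand": -1},{"x": -0.21,"y": 0.04,"z": 0,"wx": 0,"wy": 0,"wz": 0,"hand": -1},{"x": -0.21,"y": 0.04,"z": 0,"wx": 0,"wy": 0,"wz": 0,"hand": -1},{"x": -0.21,"y": 0.04,"z": 0,"wx": 0,"wy": 0,"wz": 0,"hand": -1},{"x": -0.21,"y": 0.04,"z": 0,"wx": 0,"wy": 0,"wz": 0,"hand": -1},{"x": -0.21,"y": 0.04,"z": 0,"wx": 0,"wy": 0,"wz": 0,"hand": -1},{"x": -0.21,"y": 0.04,"z": 0,"wx": 0,"wy": 0,"wz": 0,"hand": -1},{"x": -0.21,"y": 0.04,"z": 0,"wx": 0,"wy": 0,"wz": 0,"hand": -1},{"x": -0.21,"y": 0.04,"z": 0,"wx": 0,"wy": 0,"wz": 0,"hand": -1}])

```text
time: 37.72
tool_pos: [0.5387, 0.017, 0.2863]
tool_rot: [-0.002, 0.656, 0.755, -0.001]
contact_force: [-0.2, -0.0, -2.7]
gripper_width: 0.704
grasp_force: 65.9
```

Emit:
send_rows(rows=[{"x": -0.21,"y": 0.04,"z": 0,"wx": 0,"wy": 0,"wz": 0,"hand": -1},{"x": -0.21,"y": 0.04,"z": 0,"wx": 0,"wy": 0,"wz": 0,"hand": -1},{"x": -0.2,"y": 0.04,"z": 0,"wx": 0,"wy": 0,"wz": 0,"hand": -1},{"x": -0.12,"y": 0.02,"z": 0,"wx": 0,"wy": 0,"wz": 0,"hand": -1},{"x": -0.05,"y": 0,"z": 0,"wx": 0,"wy": 0,"wz": 0,"hand": -1},{"x": 0,"y": 0,"z": 0,"wx": 0,"wy": 0,"wz": 0,"hand": -1},{"x": 0,"y": 0,"z": 0,"wx": 0,"wy": 0,"wz": 0,"hand": -1},{"x": 0,"y": 0,"z": 0,"wx": 0,"wy": 0,"wz": 0,"hand": -1},{"x": 0,"y": 0,"z": 0,"wx": 0,"wy": 0,"wz": 0,"hand": -1},{"x": 0,"y": 0,"z": 0,"wx": 0,"wy": 0,"wz": 0,"hand": -1}])

```text
time: 38.55
tool_pos: [0.5771, -0.0943, 0.2894]
tool_rot: [0.0, 0.655, 0.756, 0.0]
contact_force: [-0.1, 0.3, -3.3]
gripper_width: 0.707
grasp_force: 65.9
```

```bash
python3 go.py 0.5955 -0.1141 0.1475 8.2
```

```text
t 38.55 pos [ 0.5771 -0.0943  0.2894] now-axes [-0.148  0.102  0.946] after-turn [-0.148  0.102  0.946] turn [ 0. -0. -0.] F [-0.1  0.3 -3.3] w 0.707 g 65.9 q [-0.29 -0.07  1.64  0.    1.57 -0.43]
```

Emit:
send_rows(rows=[{"x": -0.08,"y": 0.06,"z": 0,"wx": 0,"wy": 0,"wz": 0,"hand": -1},{"x": -0.07,"y": 0.04,"z": 0.05,"wx": 0,"wy": 0,"wz": 0,"hand": -1},{"x": 0,"y": 0,"z": 0.12,"wx": 0,"wy": 0,"wz": 0,"hand": -1},{"x": 0,"y": 0,"z": 0.15,"wx": 0,"wy": 0,"wz": 0,"hand": -1},{"x": 0,"y": 0,"z": 0.15,"wx": 0,"wy": 0,"wz": 0,"hand": -1},{"x": 0,"y": 0,"z": 0.12,"wx": 0,"wy": 0,"wz": 0,"hand": -1},{"x": 0,"y": 0,"z": 0.05,"wx": 0,"wy": 0,"wz": 0,"hand": -1},{"x": 0,"y": 0,"z": 0,"wx": 0,"wy": 0,"wz": 0,"hand": -1},{"x": 0,"y": 0,"z": 0,"wx": 0,"wy": 0,"wz": 0,"hand": -1},{"x": 0,"y": 0,"z": 0,"wx": 0,"wy": 0,"wz": 0,"hand": -1}])

```text
time: 39.38
tool_pos: [0.5963, -0.1158, 0.1952]
tool_rot: [0.001, 0.655, 0.755, 0.001]
contact_force: [-0.2, 0.2, -3.5]
gripper_width: 0.708
grasp_force: 66.1
```

```bash
python3 go.py 0.5955 -0.1141 0.1475 8.2
```

```text
t 39.38 pos [ 0.5963 -0.1158  0.1952] now-axes [ 0.013 -0.005  0.318] after-turn [ 0.012 -0.004  0.318] turn [ 0.003  0.002 -0.002] F [-0.2  0.2 -3.5] w 0.708 g 66.1 q [-0.31  0.03  1.69 -0.    1.41 -0.46]
```

Emit:
send_rows(rows=[{"x": 0.01,"y": 0,"z": 0.1,"wx": 0,"wy": 0,"wz": 0,"hand": -1},{"x": 0,"y": 0,"z": 0.1,"wx": 0,"wy": 0,"wz": 0,"hand": -1},{"x": 0,"y": 0,"z": 0.07,"wx": 0,"wy": 0,"wz": 0,"hand": -1},{"x": 0,"y": 0,"z": 0.03,"wx": 0,"wy": 0,"wz": 0,"hand": -1},{"x": 0,"y": 0,"z": 0.01,"wx": 0,"wy": 0,"wz": 0,"hand": -1},{"x": 0,"y": 0,"z": 0,"wx": 0,"wy": 0,"wz": 0,"hand": -1},{"x": 0,"y": 0,"z": 0,"wx": 0,"wy": 0,"wz": 0,"hand": -1},{"x": 0,"y": 0,"z": 0,"wx": 0,"wy": 0,"wz": 0,"hand": -1},{"x": 0,"y": 0,"z": 0,"wx": 0,"wy": 0,"wz": 0,"hand": -1},{"x": 0,"y": 0,"z": 0,"wx": 0,"wy": 0,"wz": 0,"hand": -1}])

```text
time: 40.22
tool_pos: [0.5954, -0.1141, 0.1473]
tool_rot: [0.0, 0.655, 0.755, 0.0]
contact_force: [-0.3, -0.5, -3.6]
gripper_width: 0.706
grasp_force: 66.3
```

```bash
python3 go.py 0.5955 -0.1141 0.1475 8.2
```

```text
t 40.22 pos [ 0.5954 -0.1141  0.1473] now-axes [ 0.     0.001 -0.001] after-turn [ 0.     0.001 -0.001] turn [ 0.001  0.    -0.002] F [-0.3 -0.5 -3.6] w 0.706 g 66.3 q [-0.31  0.07  1.74 -0.    1.33 -0.45]
```

Emit:
send_rows(rows=[{"x": 0,"y": 0,"z": 0.007,"wx": 0,"wy": 0,"wz": 0,"hand": -1},{"x": 0,"y": 0,"z": 0,"wx": 0,"wy": 0,"wz": 0,"hand": -1},{"x": 0,"y": 0,"z": 0,"wx": 0,"wy": 0,"wz": 0,"hand": 1},{"x": 0,"y": 0,"z": 0,"wx": 0,"wy": 0,"wz": 0,"hand": 1},{"x": 0,"y": 0,"z": 0,"wx": 0,"wy": 0,"wz": 0,"hand": 1},{"x": 0,"y": 0,"z": 0,"wx": 0,"wy": 0,"wz": 0,"hand": 1},{"x": 0,"y": 0,"z": 0,"wx": 0,"wy": 0,"wz": 0,"hand": 1},{"x": 0,"y": 0,"z": -0.04,"wx": 0,"wy": 0,"wz": 0,"hand": 1},{"x": 0,"y": 0,"z": -0.1,"wx": 0,"wy": 0,"wz": 0,"hand": 1},{"x": 0,"y": 0,"z": -0.2,"wx": 0,"wy": 0,"wz": 0,"hand": 1}])

```text
time: 41.05
tool_pos: [0.5927, -0.1133, 0.1931]
tool_rot: [-0.004, 0.655, 0.755, -0.002]
contact_force: [0.3, 0.4, 0.4]
gripper_width: 0.998
grasp_force: 0.0
```

Emit:
send_rows(rows=[{"x": 0,"y": 0,"z": -0.25,"wx": 0,"wy": 0,"wz": 0,"hand": 1},{"x": 0,"y": 0,"z": -0.25,"wx": 0,"wy": 0,"wz": 0,"hand": 1},{"x": 0,"y": 0,"z": -0.2,"wx": 0,"wy": 0,"wz": 0,"hand": 1},{"x": 0,"y": 0,"z": 0,"wx": 0,"wy": 0,"wz": 0.09,"hand": 1},{"x": 0,"y": 0,"z": 0,"wx": 0,"wy": 0,"wz": 0.09,"hand": 1},{"x": 0.24,"y": 0,"z": 0,"wx": 0,"wy": 0,"wz": 0,"hand": 1},{"x": 0.25,"y": 0,"z": 0,"wx": 0,"wy": 0,"wz": 0,"hand": 1},{"x": 0.25,"y": 0,"z": 0,"wx": 0,"wy": 0,"wz": 0,"hand": 1},{"x": 0.25,"y": 0,"z": 0,"wx": 0,"wy": 0,"wz": 0,"hand": 1},{"x": 0.25,"y": 0,"z": 0,"wx": 0,"wy": 0,"wz": 0,"hand": 1}])

```text
time: 41.88
tool_pos: [0.5949, 0.0735, 0.3025]
tool_rot: [0.0, 0.707, 0.707, 0.0]
contact_force: [-0.2, -0.3, -0.0]
gripper_width: 0.998
grasp_force: 0.0
```

```bash
python3 go.py 0.5815 0.372 0.114 0
```

```text
t 41.88 pos [0.5949 0.0735 0.3025] now-axes [ 1.99  -0.092  1.257] after-turn [ 1.99  -0.09   1.257] turn [ 0.001 -0.    -0.001] F [-0.2 -0.3 -0. ] w 0.998 g 0.0 q [-0.   -0.04  1.59  0.    1.59 -0.  ]
```

Emit:
send_rows(rows=[{"x": 0.25,"y": -0.01,"z": 0,"wx": 0,"wy": 0,"wz": 0,"hand": 1},{"x": 0.25,"y": -0.01,"z": 0,"wx": 0,"wy": 0,"wz": 0,"hand": 1},{"x": 0.25,"y": -0.01,"z": 0,"wx": 0,"wy": 0,"wz": 0,"hand": 1},{"x": 0.25,"y": -0.01,"z": 0,"wx": 0,"wy": 0,"wz": 0,"hand": 1},{"x": 0.25,"y": -0.01,"z": 0,"wx": 0,"wy": 0,"wz": 0,"hand": 1},{"x": 0.25,"y": -0.01,"z": 0,"wx": 0,"wy": 0,"wz": 0,"hand": 1},{"x": 0.25,"y": -0.01,"z": 0,"wx": 0,"wy": 0,"wz": 0,"hand": 1},{"x": 0.18,"y": -0.01,"z": 0,"wx": 0,"wy": 0,"wz": 0,"hand": 1},{"x": 0.04,"y": 0,"z": 0,"wx": 0,"wy": 0,"wz": 0,"hand": 1},{"x": 0,"y": 0,"z": 0,"wx": 0,"wy": 0,"wz": 0,"hand": 1}])

```text
time: 42.72
tool_pos: [0.5827, 0.3692, 0.3017]
tool_rot: [-0.0, 0.706, 0.708, -0.0]
contact_force: [0.3, 0.1, -0.1]
gripper_width: 1.003
grasp_force: 0.0
```

```bash
python3 go.py 0.5815 0.372 0.114 0
```

```text
t 42.72 pos [0.5827 0.3692 0.3017] now-axes [ 0.019 -0.008  1.252] after-turn [ 0.019 -0.008  1.252] turn [-0.     0.     0.003] F [ 0.3  0.1 -0.1] w 1.003 g 0.0 q [ 0.46  0.17  1.37 -0.    1.6   0.45]
```

Emit:
send_rows(rows=[{"x": 0.02,"y": -0.005,"z": 0.15,"wx": 0,"wy": 0,"wz": 0,"hand": 1},{"x": 0,"y": 0,"z": 0.2,"wx": 0,"wy": 0,"wz": 0,"hand": 1},{"x": 0,"y": 0,"z": 0.2,"wx": 0,"wy": 0,"wz": 0,"hand": 1},{"x": 0,"y": 0,"z": 0.2,"wx": 0,"wy": 0,"wz": 0,"hand": 1},{"x": 0,"y": 0,"z": 0.2,"wx": 0,"wy": 0,"wz": 0,"hand": 1},{"x": 0,"y": 0,"z": 0.15,"wx": 0,"wy": 0,"wz": 0,"hand": 1},{"x": 0,"y": 0,"z": 0.1,"wx": 0,"wy": 0,"wz": 0,"hand": 1},{"x": 0,"y": 0,"z": 0.05,"wx": 0,"wy": 0,"wz": 0,"hand": 1},{"x": 0,"y": 0,"z": 0,"wx": 0,"wy": 0,"wz": 0,"hand": 1},{"x": 0,"y": 0,"z": 0,"wx": 0,"wy": 0,"wz": 0,"hand": 1}])

```text
time: 43.55
tool_pos: [0.5833, 0.3702, 0.1156]
tool_rot: [0.0, 0.707, 0.707, 0.001]
contact_force: [-0.5, -0.4, -0.0]
gripper_width: 0.996
grasp_force: 0.0
```

```bash
python3 go.py 0.5815 0.372 0.114 0
```

```text
t 43.55 pos [0.5833 0.3702 0.1156] now-axes [ 0.012 -0.012  0.011] after-turn [ 0.012 -0.012  0.011] turn [ 0.002 -0.001 -0.001] F [-0.5 -0.4 -0. ] w 0.996 g 0.0 q [ 0.46  0.29  1.54 -0.    1.31  0.46]
```

Emit:
send_rows(rows=[{"x": 0,"y": 0,"z": 0,"wx": 0,"wy": 0,"wz": 0,"hand": -1},{"x": 0,"y": 0,"z": 0,"wx": 0,"wy": 0,"wz": 0,"hand": -1},{"x": 0,"y": 0,"z": 0,"wx": 0,"wy": 0,"wz": 0,"hand": -1},{"x": 0,"y": 0,"z": 0,"wx": 0,"wy": 0,"wz": 0,"hand": -1},{"x": 0,"y": 0,"z": 0,"wx": 0,"wy": 0,"wz": 0,"hand": -1},{"x": 0,"y": 0,"z": 0,"wx": 0,"wy": 0,"wz": 0,"hand": -1},{"x": 0,"y": 0,"z": 0,"wx": 0,"wy": 0,"wz": 0,"hand": -1},{"x": 0,"y": 0,"z": 0,"wx": 0,"wy": 0,"wz": 0,"hand": -1},{"x": 0,"y": 0,"z": 0,"wx": 0,"wy": 0,"wz": 0,"hand": -1},{"x": 0,"y": 0,"z": 0,"wx": 0,"wy": 0,"wz": 0,"hand": -1}])

```text
time: 44.38
tool_pos: [0.5835, 0.3712, 0.1172]
tool_rot: [0.001, 0.707, 0.707, 0.002]
contact_force: [-1.6, -0.6, 6.4]
gripper_width: 0.719
grasp_force: 66.9
```

```bash
python3 go.py 0.572 0.039 0.24 8.2
```

```text
t 44.38 pos [0.5835 0.3712 0.1172] now-axes [-2.213 -0.074 -0.823] after-turn [-2.181 -0.392 -0.819] turn [ 0.004 -0.002 -0.182] F [-1.6 -0.6  6.4] w 0.719 g 66.9 q [0.46 0.29 1.54 0.   1.31 0.46]
```

Emit:
send_rows(rows=[{"x": 0,"y": 0,"z": -0.03,"wx": 0,"wy": 0,"wz": 0,"hand": -1},{"x": 0,"y": 0,"z": -0.08,"wx": 0,"wy": 0,"wz": 0,"hand": -1},{"x": 0,"y": 0,"z": -0.15,"wx": 0,"wy": 0,"wz": 0,"hand": -1},{"x": 0,"y": 0,"z": -0.2,"wx": 0,"wy": 0,"wz": 0,"hand": -1},{"x": 0,"y": 0,"z": -0.2,"wx": 0,"wy": 0,"wz": 0,"hand": -1},{"x": 0,"y": 0,"z": -0.14,"wx": 0,"wy": 0,"wz": -0.09,"hand": -1},{"x": -0.06,"y": 0,"z": 0,"wx": 0,"wy": 0,"wz": -0.09,"hand": -1},{"x": -0.12,"y": -0.02,"z": 0,"wx": 0,"wy": 0,"wz": 0,"hand": -1},{"x": -0.18,"y": -0.03,"z": 0,"wx": 0,"wy": 0,"wz": 0,"hand": -1},{"x": -0.2,"y": -0.04,"z": 0,"wx": 0,"wy": 0,"wz": 0,"hand": -1}])

```text
time: 45.22
tool_pos: [0.5799, 0.2851, 0.2346]
tool_rot: [0.0, 0.655, 0.756, 0.0]
contact_force: [0.9, -0.6, -3.2]
gripper_width: 0.721
grasp_force: 66.1
```

Emit:
send_rows(rows=[{"x": -0.2,"y": -0.04,"z": 0,"wx": 0,"wy": 0,"wz": 0,"hand": -1},{"x": -0.2,"y": -0.04,"z": 0,"wx": 0,"wy": 0,"wz": 0,"hand": -1},{"x": -0.2,"y": -0.04,"z": 0,"wx": 0,"wy": 0,"wz": 0,"hand": -1},{"x": -0.2,"y": -0.04,"z": 0,"wx": 0,"wy": 0,"wz": 0,"hand": -1},{"x": -0.2,"y": -0.04,"z": 0,"wx": 0,"wy": 0,"wz": 0,"hand": -1},{"x": -0.2,"y": -0.04,"z": 0,"wx": 0,"wy": 0,"wz": 0,"hand": -1},{"x": -0.2,"y": -0.04,"z": 0,"wx": 0,"wy": 0,"wz": 0,"hand": -1},{"x": -0.12,"y": -0.02,"z": 0,"wx": 0,"wy": 0,"wz": 0,"hand": -1},{"x": 0,"y": 0,"z": 0,"wx": 0,"wy": 0,"wz": 0,"hand": -1},{"x": 0,"y": 0,"z": 0,"wx": 0,"wy": 0,"wz": 0,"hand": -1}])

```text
time: 46.05
tool_pos: [0.5677, 0.0525, 0.2346]
tool_rot: [-0.0, 0.656, 0.755, 0.0]
contact_force: [0.1, 0.9, -2.4]
gripper_width: 0.722
grasp_force: 66.1
```

```bash
python3 go.py 0.5715 0.039 0.119 8.2
```

```text
t 46.05 pos [0.5677 0.0525 0.2346] now-axes [-0.093  0.013  0.771] after-turn [-0.093  0.012  0.771] turn [ 0.    -0.001 -0.005] F [ 0.1  0.9 -2.4] w 0.722 g 66.1 q [-0.04 -0.08  1.74  0.    1.48 -0.18]
```

Emit:
send_rows(rows=[{"x": -0.09,"y": 0.01,"z": 0,"wx": 0,"wy": 0,"wz": 0,"hand": -1},{"x": 0,"y": 0,"z": 0.08,"wx": 0,"wy": 0,"wz": 0,"hand": -1},{"x": 0,"y": 0,"z": 0.14,"wx": 0,"wy": 0,"wz": 0,"hand": -1},{"x": 0,"y": 0,"z": 0.14,"wx": 0,"wy": 0,"wz": 0,"hand": -1},{"x": 0,"y": 0,"z": 0.12,"wx": 0,"wy": 0,"wz": 0,"hand": -1},{"x": 0,"y": 0,"z": 0.08,"wx": 0,"wy": 0,"wz": 0,"hand": -1},{"x": 0,"y": 0,"z": 0.03,"wx": 0,"wy": 0,"wz": 0,"hand": -1},{"x": 0,"y": 0,"z": 0,"wx": 0,"wy": 0,"wz": 0,"hand": -1},{"x": 0,"y": 0,"z": 0,"wx": 0,"wy": 0,"wz": 0,"hand": -1},{"x": 0,"y": 0,"z": 0,"wx": 0,"wy": 0,"wz": 0,"hand": -1}])

```text
time: 46.88
tool_pos: [0.5722, 0.0402, 0.1474]
tool_rot: [0.001, 0.655, 0.755, 0.001]
contact_force: [0.8, 0.3, -1.9]
gripper_width: 0.725
grasp_force: 66.1
```

```bash
python3 go.py 0.5715 0.039 0.119 8.2
```

```text
t 46.88 pos [0.5722 0.0402 0.1474] now-axes [-0.007 -0.006  0.189] after-turn [-0.007 -0.006  0.189] turn [ 0.003  0.001 -0.002] F [ 0.8  0.3 -1.9] w 0.725 g 66.1 q [-0.06 -0.    1.81  0.    1.33 -0.2 ]
```

Emit:
send_rows(rows=[{"x": -0.005,"y": -0.005,"z": 0.08,"wx": 0,"wy": 0,"wz": 0,"hand": -1},{"x": 0,"y": 0,"z": 0.06,"wx": 0,"wy": 0,"wz": 0,"hand": -1},{"x": 0,"y": 0,"z": 0.03,"wx": 0,"wy": 0,"wz": 0,"hand": -1},{"x": 0,"y": 0,"z": 0.015,"wx": 0,"wy": 0,"wz": 0,"hand": -1},{"x": 0,"y": 0,"z": 0,"wx": 0,"wy": 0,"wz": 0,"hand": -1},{"x": 0,"y": 0,"z": 0,"wx": 0,"wy": 0,"wz": 0,"hand": -1},{"x": 0,"y": 0,"z": 0,"wx": 0,"wy": 0,"wz": 0,"hand": -1},{"x": 0,"y": 0,"z": 0,"wx": 0,"wy": 0,"wz": 0,"hand": -1},{"x": 0,"y": 0,"z": 0,"wx": 0,"wy": 0,"wz": 0,"hand": -1},{"x": 0,"y": 0,"z": 0,"wx": 0,"wy": 0,"wz": 0,"hand": -1}])

```text
time: 47.72
tool_pos: [0.5705, 0.0391, 0.1183]
tool_rot: [-0.0, 0.655, 0.755, -0.0]
contact_force: [-4.3, -1.7, 3.5]
gripper_width: 0.723
grasp_force: 67.0
```

```bash
python3 go.py 0.5715 0.039 0.119 8.2
```

```text
t 47.72 pos [0.5705 0.0391 0.1183] now-axes [-0.002  0.007 -0.005] after-turn [-0.002  0.007 -0.005] turn [-0.     0.    -0.002] F [-4.3 -1.7  3.5] w 0.723 g 67.0 q [-0.06  0.02  1.84 -0.    1.28 -0.2 ]
```

In light contact with the floor. I'll release, rise and retreat to one side for the final look.

Emit:
send_rows(rows=[{"x": 0,"y": 0,"z": 0,"wx": 0,"wy": 0,"wz": 0,"hand": 1},{"x": 0,"y": 0,"z": 0,"wx": 0,"wy": 0,"wz": 0,"hand": 1},{"x": 0,"y": 0,"z": 0,"wx": 0,"wy": 0,"wz": 0,"hand": 1},{"x": 0,"y": 0,"z": 0,"wx": 0,"wy": 0,"wz": 0,"hand": 1},{"x": 0,"y": 0,"z": 0,"wx": 0,"wy": 0,"wz": 0,"hand": 1},{"x": 0,"y": 0,"z": -0.04,"wx": 0,"wy": 0,"wz": 0,"hand": 1},{"x": 0,"y": 0,"z": -0.1,"wx": 0,"wy": 0,"wz": 0,"hand": 1},{"x": 0,"y": 0,"z": -0.2,"wx": 0,"wy": 0,"wz": 0,"hand": 1},{"x": 0,"y": 0,"z": -0.25,"wx": 0,"wy": 0,"wz": 0,"hand": 1},{"x": 0,"y": 0,"z": -0.25,"wx": 0,"wy": 0,"wz": 0,"hand": 1}])

```text
time: 48.55
tool_pos: [0.5699, 0.0393, 0.2449]
tool_rot: [-0.001, 0.655, 0.755, -0.0]
contact_force: [1.0, 0.3, 1.0]
gripper_width: 1.004
grasp_force: 0.0
```

Emit:
send_rows(rows=[{"x": 0,"y": 0,"z": -0.25,"wx": 0,"wy": 0,"wz": 0,"hand": 1},{"x": 0,"y": 0,"z": -0.2,"wx": 0,"wy": 0,"wz": 0,"hand": 1},{"x": 0.24,"y": -0.1,"z": 0,"wx": 0,"wy": 0,"wz": 0,"hand": 1},{"x": 0.24,"y": -0.1,"z": 0,"wx": 0,"wy": 0,"wz": 0,"hand": 1},{"x": 0.24,"y": -0.1,"z": 0,"wx": 0,"wy": 0,"wz": 0,"hand": 1},{"x": 0.24,"y": -0.1,"z": 0,"wx": 0,"wy": 0,"wz": 0,"hand": 1},{"x": 0.24,"y": -0.1,"z": 0,"wx": 0,"wy": 0,"wz": 0,"hand": 1},{"x": 0.24,"y": -0.1,"z": 0,"wx": 0,"wy": 0,"wz": 0,"hand": 1},{"x": 0.24,"y": -0.1,"z": 0,"wx": 0,"wy": 0,"wz": 0,"hand": 1},{"x": 0.2,"y": 0,"z": 0,"wx": 0,"wy": 0,"wz": 0,"hand": 1}])

```text
time: 49.38
tool_pos: [0.4245, 0.3056, 0.3127]
tool_rot: [-0.0, 0.655, 0.756, 0.001]
contact_force: [1.3, 0.1, 0.0]
gripper_width: 0.997
grasp_force: 0.0
```

```bash
python3 go.py 0.5 0.3 0.3 8.2; python3 -c "
from h import *
a=grab_frame('side');b=grab_frame('top')
crop(a,240,110,400,250,2.5,'pics/a.png');crop(b,270,130,430,270,2.5,'pics/b.png')
cv2.imwrite('pics/p11.png',np.hstack([cv2.imread('pics/a.png'),cv2.imread('pics/b.png')]))"
```

```text
t 49.38 pos [0.4245 0.3056 0.3127] now-axes [-0.109  0.493  0.085] after-turn [-0.109  0.493  0.085] turn [ 0.002 -0.002 -0.   ] F [1.3 0.1 0. ] w 0.997 g 0.0 q [ 0.48 -0.23  1.74  0.    1.63  0.34]
```

View pics/p11.png

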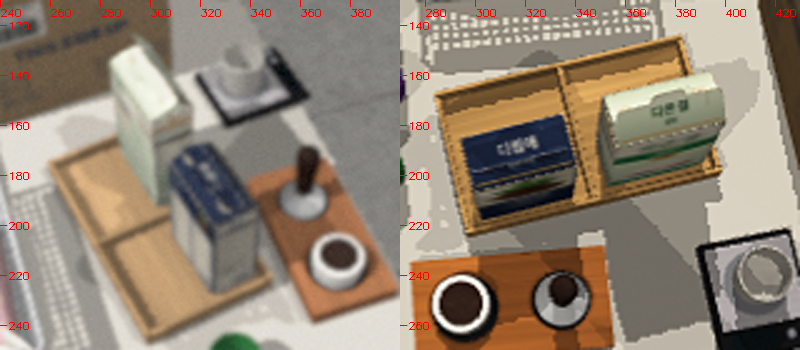

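Both cartons are back upright in the front of their lanes, at (318,195) and (374,178) top. The cup is upright and centred on the plate at (416,240). The leveller lies flat in the recess at (295,252), and the tamper is untouched at (335,250).

Emit:
send_rows(rows=[{"x": 0,"y": 0,"z": 0,"wx": 0,"wy": 0,"wz": 0,"hand": 1},{"x": 0,"y": 0,"z": 0,"wx": 0,"wy": 0,"wz": 0,"hand": 1},{"x": 0,"y": 0,"z": 0,"wx": 0,"wy": 0,"wz": 0,"hand": 1},{"x": 0,"y": 0,"z": 0,"wx": 0,"wy": 0,"wz": 0,"hand": 1},{"x": 0,"y": 0,"z": 0,"wx": 0,"wy": 0,"wz": 0,"hand": 1},{"x": 0,"y": 0,"z": 0,"wx": 0,"wy": 0,"wz": 0,"hand": 1},{"x": 0,"y": 0,"z": 0,"wx": 0,"wy": 0,"wz": 0,"hand": 1},{"x": 0,"y": 0,"z": 0,"wx": 0,"wy": 0,"wz": 0,"hand": 1},{"x": 0,"y": 0,"z": 0,"wx": 0,"wy": 0,"wz": 0,"hand": 1},{"x": 0,"y": 0,"z": 0,"wx": 0,"wy": 0,"wz": 0,"hand": 1}])

```text
time: 50.32
tool_pos: [0.4269, 0.3036, 0.3115]
tool_rot: [-0.0, 0.656, 0.755, -0.0]
contact_force: [0.7, -0.5, 1.0]
gripper_width: 1.0
grasp_force: 0.0
```

```bash
python3 -c "
from plant import job_done
print(job_done())"
```

```text
the job is handed in; nothing more can be done
None
```

The job is done and handed in at about 50 s: the cup is upright on the scale plate, the leveller is flat in its recess, both cartons are back upright in the front of their lanes, and the tamper was not touched.

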